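# Load sample cups into a measuring fixture

### The arm

A 7-joint arm with a two-finger parallel gripper is mounted at the origin on the work surface. World frame = base frame: x ahead of the robot, y to its left, z up, the work surface at z = 0. Lengths are in m, angles in rad, forces in N, time in s.
With the tool pointing down it reaches from about 0.4 to 0.85 m from the base axis. Payload 10.4 kg.
Tool frame: the origin (TCP) lies at the very end of the fingers, on their centre line; the grasp point (between the pads) lies 19 mm behind it (manip.grip_depth is the distance from the TCP to the grasp point, in m); z points along the fingers, y is the direction in which the jaws open and shut (so a half turn about z gives the same grasp; the last joint's range is limited). The gripper opens to 85 mm and grips with 20 to 120 N. Pads are 22 mm wide; open, the fingers measure 114 mm over their backs; the gripper's body (76 mm by 85 mm) begins 54 mm behind the grasp point. The pads swing forward as they close: fully open they stand 13 mm farther back than shut.
Start: joints at [-1.153, 0.332, -0.065, 1.46, 0.022, 1.35, -0.088], TCP at [0.267, 0.565, 0.231] pointing down, gripper open.
Joint ranges: [-2.6, 2.6], [-0.5, 2.12], [-1.47, 1.34], [0.16, 2.42], [-1.27, 4.41], [0.06, 2.06], [-2.6, 2.6]. Speed limits (rad/s): [2.22, 2.22, 2.79, 2.79, 3.14, 3.14, 3.14].

### API

Orientations are given as a unit quaternion [x, y, z, w].
In Python, from workcell import manip gives the robot as it stands.
- The arm moves only by the tool step_arm, never from a script. Its argument "motion" is a list of rows, each a list of 6 numbers: the shift along the tool's x, y, z in mm, then the turn, a rotation vector about the tool's x, y, z in degrees. A call has 1 to 20 rows; each row shifts and turns the pose as measured when the row begins, along the tool's axes as they then stand; what a row does not reach is not made up. A row lasts 1/8 s, in which the tool goes at most 62.5 mm and 10.7 degrees, less where a joint would pass 70% of its speed; a pose out of reach is approached as far as the arm can. A call with a gripper value outside its range is refused whole. "jaw" is the finger opening in mm, from 0 to 85.4, set as the call begins (left out, the last holds). The fingers move at their own pace and stop on an object; "force" is the grip in N (left out, the last holds). Time passes only in rows, so rows that do not move let the fingers close. It gives the time, the measured TCP pose, the force and the opening at its end, in the units of the state.
- manip.get_obs(): the state, without advancing time (a new reading comes with each control period).
- manip.camera(name): name is "scene" or "top" or "wrist"; returns the picture (420x560x3 uint8, blue, green, red); there is no depth.
- manip.camera_info(name): a dict with "camera_matrix" (3x3 intrinsics, pixels), "R" (3x3) and "t" (3): a world point X has camera coordinates R X + t. Camera axes: x right, y down, z forward; pixel columns grow to the right and rows downward; lengths in m; the calibration is good to about 2 mm. The wrist camera is an equidistant fisheye: a pixel r from the principal point sees the ray r / f radians off the axis. A picture is of the moment at which its call begins: read the wrist's pose just before it. camera_info takes no time and is no camera call; for the wrist camera it gives the pose at the moment of the call.
- manip.hand_in(): hands the job in, once; it reports no verdict.
The state is a dict: "clock": time; "joint_pos": joint angles; "joint_velocities": joint speeds; "tau": joint torques, N m; "position": TCP position; "ee_rot": TCP orientation; "ft_force": force on the tool from outside, world axes, zero at the start; "torque": the same for the moment, N m; "grip_width": opening from 0.0 (shut) to 1.0 (fully open).
Only numpy, scipy, OpenCV 4.12 (cv2) and the standard library are available. Lean on these libraries where they do the work, as an engineer would, in place of code of your own. Each camera call takes 0.05 s, during which the arm holds its last target.

### The job

Get the measuring fixture ready: put every setting block that stands in it back upright into the storage slot of its own colour. Assemble the cups first: stand each cup down in the carrier of its colour, and only when every cup sits in its carrier outside the fixture, load each carrier with its cup as one unit into the bay of that colour, flange under the lips and fully home against the back stop. Leave the reference sphere and the stylus case alone.

Things in the scene. Friction and masses are not known exactly. Their poses are not given: they have to be found in the camera images.
- cup_violet: violet translucent moulded sample cup, round, 36 mm outside diameter, 56 mm tall, 40 g, starts upright on the granite. Origin: centre of its underside; z up its axis. May be absent. The three cups differ only in colour.
- cup_green: green translucent moulded sample cup, round, 36 mm outside diameter, 56 mm tall, 40 g, starts upright on the granite. Origin: centre of its underside; z up its axis. May be absent.
- cup_yellow: yellow translucent moulded sample cup, round, 36 mm outside diameter, 56 mm tall, 40 g, starts upright on the granite. Origin: centre of its underside; z up its axis. May be absent.
- carrier_violet: violet carrier, loose, about 120 g, open on top: a round aluminium foot flange 60 mm across and 5 mm thick under a round violet sleeve 48 mm outside diameter that reaches 38 mm above the underside; its bore is 40 mm wide and 30 mm deep. A seated cup stands 26 mm out of it. Origin: centre of its underside; z up. Always present; spare if its cup is absent.
- seat_violet (a point): centre of the bore's floor in the violet carrier, 8 mm above the carrier's underside: where the underside of the cup rests.
- carrier_green: green carrier, loose, about 120 g, open on top: a round aluminium foot flange 60 mm across and 5 mm thick under a round green sleeve 48 mm outside diameter that reaches 38 mm above the underside; its bore is 40 mm wide and 30 mm deep. A seated cup stands 26 mm out of it. Origin: centre of its underside; z up. Always present; spare if its cup is absent.
- seat_green (a point): centre of the bore's floor in the green carrier, 8 mm above the carrier's underside: where the underside of the cup rests.
- carrier_yellow: yellow carrier, loose, about 120 g, open on top: a round aluminium foot flange 60 mm across and 5 mm thick under a round yellow sleeve 48 mm outside diameter that reaches 38 mm above the underside; its bore is 40 mm wide and 30 mm deep. A seated cup stands 26 mm out of it. Origin: centre of its underside; z up. Always present; spare if its cup is absent.
- seat_yellow (a point): centre of the bore's floor in the yellow carrier, 8 mm above the carrier's underside: where the underside of the cup rests.
- plate: fixture plate of pale acrylic, fixed, 125 mm (its x) by 310 mm (its y), 12 mm thick. Origin on the granite, plate reaches from -55 to +70 mm along its x; the three bays stand on it in a row along its y, 100 mm apart, and share its direction.
- bay_violet: violet bay, fixed on the plate. Origin: on the plate's top face, where the centre of a carrier's underside lies when home; x points into the bay, z up. A carrier's flange slides along +x into a channel 63 mm wide (x = -22 to +30.5 mm, flared lead-in from -36), under violet lips (underside 7.5, top 10.5 mm above the plate, 52 mm apart), to the violet back stop, equally low. The lips bar it from above.
- entry_violet (a point): violet dot on the open plate ahead of the violet bay, at bay x = -55 mm: a carrier centred here stands on the plate just outside the lips.
- bay_green: green bay, fixed on the plate. Origin: on the plate's top face, where the centre of a carrier's underside lies when home; x points into the bay, z up. A carrier's flange slides along +x into a channel 63 mm wide (x = -22 to +30.5 mm, flared lead-in from -36), under green lips (underside 7.5, top 10.5 mm above the plate, 52 mm apart), to the green back stop, equally low. The lips bar it from above.
- entry_green (a point): green dot on the open plate ahead of the green bay, at bay x = -55 mm: a carrier centred here stands on the plate just outside the lips.
- bay_yellow: yellow bay, fixed on the plate. Origin: on the plate's top face, where the centre of a carrier's underside lies when home; x points into the bay, z up. A carrier's flange slides along +x into a channel 63 mm wide (x = -22 to +30.5 mm, flared lead-in from -36), under yellow lips (underside 7.5, top 10.5 mm above the plate, 52 mm apart), to the yellow back stop, equally low. The lips bar it from above.
- entry_yellow (a point): yellow dot on the open plate ahead of the yellow bay, at bay x = -55 mm: a carrier centred here stands on the plate just outside the lips.
- block_red: steel setting block with a red cap, 26 x 26 mm, 50 mm tall, 260 g, starts upright on the plate between the rails of one of the bays, in the carrier's way. Origin: centre of its underside; x and y along its sides, z up. May be absent.
- block_blue: steel setting block with a blue cap, 26 x 26 mm, 50 mm tall, 260 g, starts upright on the plate between the rails of one of the bays, in the carrier's way. Origin: centre of its underside; x and y along its sides, z up. May be absent.
- block_white: steel setting block with a white cap, 26 x 26 mm, 50 mm tall, 260 g, starts upright on the plate between the rails of one of the bays, in the carrier's way. Origin: centre of its underside; x and y along its sides, z up. May be absent.
- slot_red: red storage slot, fixed: a red block 55 x 55 x 20 mm with a square pocket 30 x 30 mm, 16 mm deep, open on top, sides along its x and y. Origin: centre of its underside, 6 mm above the granite; the pocket's floor is 4 mm above it and its mouth 20 mm.
- slot_blue: blue storage slot, fixed: a blue block 55 x 55 x 20 mm with a square pocket 30 x 30 mm, 16 mm deep, open on top, sides along its x and y. Origin: centre of its underside, 6 mm above the granite; the pocket's floor is 4 mm above it and its mouth 20 mm.
- slot_white: white storage slot, fixed: a white block 55 x 55 x 20 mm with a square pocket 30 x 30 mm, 16 mm deep, open on top, sides along its x and y. Origin: centre of its underside, 6 mm above the granite; the pocket's floor is 4 mm above it and its mouth 20 mm.
- ref_sphere: reference sphere (white ball on a steel stem, 130 mm tall, foot 44 mm across) standing near the fixture: a bystander. Origin: centre of its underside.
- stylus_case: black stylus case, 70 x 110 x 28 mm: a bystander. Origin: centre of its underside.
Not all that is in view belongs to the job. Leave any black look-alike of the block_white alone.

How it is judged:
On the way:
1. every cup that is present sits fully down in the carrier of its colour, while none of them is in its bay (horizontal distance between cup_violet and seat_violet below 0.005 m and z of cup_violet in the frame of seat_violet between -0.003 and 0.003 m and angle between the z axis of cup_violet and the z axis of carrier_violet, either way round below 0.1 rad and horizontal distance between cup_violet and bay_violet above 0.05 m and horizontal distance between cup_green and seat_green below 0.005 m and z of cup_green in the frame of seat_green between -0.003 and 0.003 m and angle between the z axis of cup_green and the z axis of carrier_green, either way round below 0.1 rad and horizontal distance between cup_green and bay_green above 0.05 m and horizontal distance between cup_yellow and seat_yellow below 0.005 m and z of cup_yellow in the frame of seat_yellow between -0.003 and 0.003 m and angle between the z axis of cup_yellow and the z axis of carrier_yellow, either way round below 0.1 rad and horizontal distance between cup_yellow and bay_yellow above 0.05 m), for 0.2 s.
At the end, for the whole second after the job is handed in: Each present cup sits down in its colour's carrier (5 mm, 3 mm in height, 0.1 rad) and with it is home in that colour's bay (cup within 6 mm along and across, 3 mm in height, 0.08 rad); each present block stands fully down in its colour's slot (5 mm, 3 mm in height, 0.1 rad); all at rest (horizontal distance between cup_violet and seat_violet below 0.005 m and z of cup_violet in the frame of seat_violet between -0.003 and 0.003 m and angle between the z axis of cup_violet and the z axis of carrier_violet, either way round below 0.1 rad and x of cup_violet in the frame of bay_violet between -0.006 and 0.006 m and y of cup_violet in the frame of bay_violet between -0.006 and 0.006 m and z of cup_violet in the frame of bay_violet between 0.005 and 0.011 m and angle between each of cup_violet, cup_green, cup_yellow's own z axis and vertical below 0.08 rad and linear speed of each of cup_violet, cup_green, cup_yellow, block_red, block_blue, block_white below 0.02 m/s and horizontal distance between cup_green and seat_green below 0.005 m and z of cup_green in the frame of seat_green between -0.003 and 0.003 m and angle between the z axis of cup_green and the z axis of carrier_green, either way round below 0.1 rad and x of cup_green in the frame of bay_green between -0.006 and 0.006 m and y of cup_green in the frame of bay_green between -0.006 and 0.006 m and z of cup_green in the frame of bay_green between 0.005 and 0.011 m and horizontal distance between cup_yellow and seat_yellow below 0.005 m and z of cup_yellow in the frame of seat_yellow between -0.003 and 0.003 m and angle between the z axis of cup_yellow and the z axis of carrier_yellow, either way round below 0.1 rad and x of cup_yellow in the frame of bay_yellow between -0.006 and 0.006 m and y of cup_yellow in the frame of bay_yellow between -0.006 and 0.006 m and z of cup_yellow in the frame of bay_yellow between 0.005 and 0.011 m and horizontal distance between block_red and slot_red below 0.005 m and z of block_red in the frame of slot_red between 0.001 and 0.007 m and angle between each of block_red, block_blue, block_white's own z axis and vertical below 0.1 rad and horizontal distance between block_blue and slot_blue below 0.005 m and z of block_blue in the frame of slot_blue between 0.001 and 0.007 m and horizontal distance between block_white and slot_white below 0.005 m and z of block_white in the frame of slot_white between 0.001 and 0.007 m); the robot touches nothing.
It fails at once if the reference sphere was moved by more than 20 mm or tipped over (distance of ref_sphere from where it was at the start of the episode above 0.02 m or angle between ref_sphere's own z axis and vertical above 0.3 rad).
It fails at once if the stylus case was moved by more than 20 mm or tipped over (distance of stylus_case from where it was at the start of the episode above 0.02 m or angle between stylus_case's own z axis and vertical above 0.3 rad).
Of cup_violet, cup_green, cup_yellow only 2 to 3 are there at a start; the rules pass over those that are not, and their reading is None.
Of block_red, block_blue, block_white only 2 to 3 are there at a start; the rules pass over those that are not, and their reading is None.
At some moment in a run one of carrier_violet, carrier_green, carrier_yellow may be knocked a few centimetres aside while the robot is not near it.
It also fails if it takes over 210 s, if anything falls off the work surface, if the arm or the gripper's body presses on something with over 40 N, if the wrist force passes 120 N, or if a joint passes its speed limit or range.

## Working session

There is one attempt and no reset: what is moved stays moved. The work goes in short steps, Python scripts to look and compute and a tool call to move; the robot and the scene stay as the last step left them, time stands still between calls to the robot, and variables do not carry over. Pictures are saved under pics/ and viewed, and the job is handed in when it is done.

Besides the shell and the picture viewer there is one more tool, called after "Request:" as a command line: name --pt "numbers of a row" for each row, then --argument value for the rest. step_arm: Moves the arm, as the interface text tells. Its arguments: {"type":"object","properties":{"motion":{"type":"array"},"jaw":{"type":"number"},"force":{"type":"number"}},"required":["motion"]}

```bash
ls; mkdir -p pics
cat > a.py <<'E'
from workcell import manip
import cv2
import numpy as np
def snap(name,tag):
    info=manip.camera_info(name); im=manip.camera(name); cv2.imwrite(f'pics/{tag}.png',im); np.savez(f'pics/{tag}.npz',K=info['camera_matrix'],R=info['R'],t=info['t']); return im,info
E
python3 - <<'E'
from a import *
print(manip.get_obs())
for n in ['scene','top','wrist']:
    im,i=snap(n,n+'0'); print(n,i)
E
```

```text
pics
{'clock': 0.0, 'joint_pos': array([-1.15264003,  0.33289574, -0.06472155,  1.46092802,  0.02156729,
        1.34990422, -0.08852654]), 'joint_velocities': array([ 0.0004761 , -0.00102676, -0.00018246,  0.00070627,  0.00190169,
        0.0010925 ,  0.0001234 ]), 'tau': array([-1.86927246e-04, -6.25446939e+01,  4.87670582e-02, -3.91613030e+01,
        1.61923125e-02,  9.98746022e-03,  1.07125641e-05]), 'position': array([0.26646363, 0.56493838, 0.23050742]), 'ee_rot': array([ 2.18594998e-01,  9.75815406e-01, -7.06197200e-04, -1.44209043e-04]), 'ft_force': array([ 0.20471404, -0.06909735,  0.3415239 ]), 'torque': array([0.0257801 , 0.03167615, 0.0098993 ]), 'grip_width': 1.0034727413095799}
scene {'camera_matrix': array([[402.92470484,   0.        , 276.11627179],
       [  0.        , 402.92470484, 210.61333204],
       [  0.        ,   0.        ,   1.        ]]), 'R': array([[ 0.24272864,  0.96996333,  0.01593572],
       [ 0.56228886, -0.127286  , -0.81708599],
       [-0.79051505,  0.20729065, -0.57629553]]), 't': array([-0.15537407, -0.27183789,  1.45597192])}
top {'camera_matrix': array([[405.05912414,   0.        , 284.26826543],
       [  0.        , 405.05912414, 207.23288651],
       [  0.        ,   0.        ,   1.        ]]), 'R': array([[ 0.01371176, -0.99990541, -0.00107182],
       [-0.98905097, -0.01340538, -0.14696418],
       [ 0.14693591,  0.00307522, -0.98914123]]), 't': array([0.01951813, 0.56146513, 0.90587438])}
wrist {'camera_matrix': array([[325.1922621 ,   0.        , 277.43791718],
       [  0.        , 325.1922621 , 206.77856468],
       [  0.        ,   0.        ,   1.        ]]), 'R': array([[ 0.42718417,  0.90416262, -0.00190816],
       [ 0.86264728, -0.4069357 ,  0.30040474],
       [ 0.27083823, -0.12997422, -0.95380991]]), 't': array([-0.62563677, -0.03904014,  0.38034849])}
```

View pics/scene0.png

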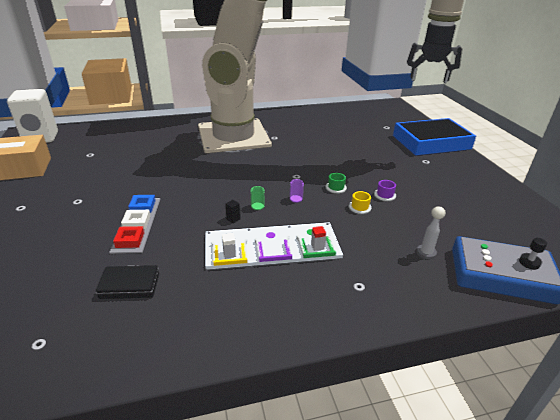

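View pics/top0.png

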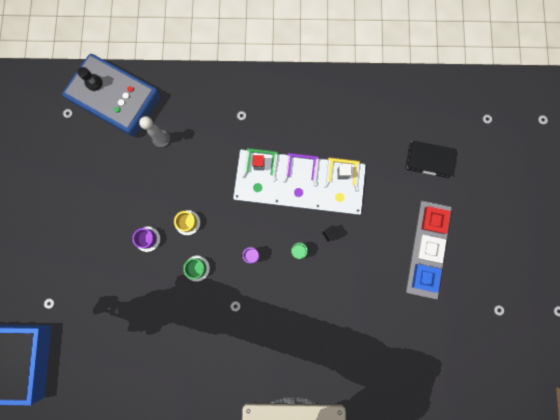

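View pics/wrist0.png

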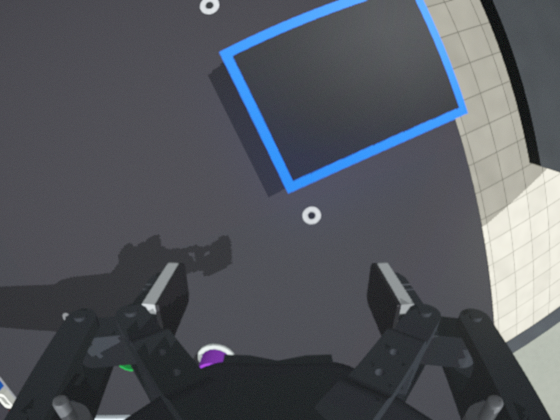

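The pictures show the cups violet (top px 251,255) and green (299,250), with no yellow cup. White block is in the yellow bay (345,170), red block in the green bay (260,160); no blue block. The black decoy is at (333,233). Next I'll measure.

```bash
cat >> a.py <<'E'
def load(tag):
    d=np.load(f'pics/{tag}.npz'); return cv2.imread(f'pics/{tag}.png'),d['K'],d['R'],d['t']
def ray(uv,K,R,t,fish=False):
    uv=np.atleast_2d(np.array(uv,float))
    x=(uv-[K[0,2],K[1,2]])/K[0,0]
    if fish:
        r=np.linalg.norm(x,axis=1,keepdims=True); d=np.hstack([x*np.sinc(r/np.pi),np.cos(r)])
    else: d=np.hstack([x,np.ones((len(x),1))])
    return -R.T@t, d@R
def onplane(uv,z,K,R,t,fish=False):
    C,d=ray(uv,K,R,t,fish); return C+d*((z-C[2])/d[:,2:])
def twoview(a,b):
    # each (C,d); midpoint + gap
    A=[];B=[]
    for C,d in (a,b):
        d=d.ravel()/np.linalg.norm(d);P=np.eye(3)-np.outer(d,d);A.append(P);B.append(P@C)
    X=np.linalg.lstsq(np.vstack(A),np.hstack(B),rcond=None)[0]
    g=[np.linalg.norm(P@X-b) for P,b in zip(A,B)]
    return X,max(g)
HUE={'violet':(128,150),'green':(50,85),'yellow':(22,35),'blue':(100,120),'red':None}
def mask(im,c,s=100,v=50):
    h=cv2.cvtColor(im,cv2.COLOR_BGR2HSV)
    if c=='red': m=((h[...,0]<8)|(h[...,0]>172))
    elif c=='white': return ((h[...,1]<40)&(h[...,2]>170)).astype(np.uint8)
    else: m=(h[...,0]>=HUE[c][0])&(h[...,0]<=HUE[c][1])
    return (m&(h[...,1]>s)&(h[...,2]>v)).astype(np.uint8)
def blobs(m,amin=8):
    n,l,st,ce=cv2.connectedComponentsWithStats(m)
    return [(tuple(np.round(ce[i],1)),int(st[i,4]),tuple(int(q) for q in st[i,:4])) for i in range(1,n) if st[i,4]>=amin]
E
python3 - <<'E'
from a import *
for tag in ['top0','scene0']:
    im,K,R,t=load(tag); print(tag)
    for c in ['violet','green','yellow','red','blue','white']:
        bl=blobs(mask(im,c),12)
        if c=='white': bl=[b for b in bl if b[1]<5000][:14]
        for b in bl: print(c,b,np.round(onplane(b[0],0.03,K,R,t)[0],3)[:2])
im=cv2.imread('pics/top0.png')
cv2.imwrite('pics/top0z.png',cv2.resize(im[130:310,110:390],None,fx=2.8,fy=2.8,interpolation=cv2.INTER_CUBIC))
im=cv2.imread('pics/scene0.png')
cv2.imwrite('pics/scene0z.png',cv2.resize(im[160:280,100:420],None,fx=2.5,fy=2.5,interpolation=cv2.INTER_CUBIC))
E
```

```text
top0
violet ((np.float64(301.4), np.float64(160.4)), 175, (287, 153, 32, 26)) [ 0.677 -0.012]
violet ((np.float64(298.2), np.float64(191.9)), 59, (294, 188, 9, 9)) [ 0.6   -0.005]
violet ((np.float64(143.3), np.float64(237.8)), 384, (132, 227, 24, 21)) [0.486 0.356]
violet ((np.float64(250.5), np.float64(254.9)), 217, (242, 247, 17, 17)) [0.45  0.104]
green ((np.float64(116.3), np.float64(109.2)), 22, (114, 107, 6, 5)) [0.801 0.443]
green ((np.float64(258.8), np.float64(153.9)), 128, (247, 148, 31, 24)) [0.692 0.09 ]
green ((np.float64(257.3), np.float64(187.3)), 52, (254, 184, 8, 8)) [0.61  0.092]
green ((np.float64(299.1), np.float64(250.4)), 204, (291, 243, 17, 16)) [ 0.462 -0.009]
green ((np.float64(193.6), np.float64(268.2)), 358, (183, 259, 23, 20)) [0.417 0.235]
yellow ((np.float64(343.1), np.float64(165.4)), 209, (328, 157, 32, 28)) [ 0.666 -0.113]
yellow ((np.float64(339.4), np.float64(196.8)), 60, (335, 193, 9, 9)) [ 0.59  -0.103]
yellow ((np.float64(184.6), np.float64(220.8)), 375, (173, 210, 24, 22)) [0.527 0.262]
red ((np.float64(129.6), np.float64(88.5)), 28, (127, 86, 
[... 3907 characters left out ...]
0, 14, 45)) [-1.629  1.734]
white ((np.float64(462.9), np.float64(6.3)), 18, (461, 0, 5, 14)) [-2.331  2.565]
white ((np.float64(114.1), np.float64(19.1)), 14, (113, 15, 4, 9)) [-2.163 -0.556]
white ((np.float64(455.6), np.float64(32.5)), 70, (452, 20, 9, 27)) [-1.297  1.786]
white ((np.float64(89.6), np.float64(54.8)), 2479, (46, 37, 93, 50)) [-1.125 -0.61 ]
white ((np.float64(417.4), np.float64(54.5)), 44, (413, 50, 10, 11)) [-0.8    1.198]
white ((np.float64(449.7), np.float64(56.3)), 25, (447, 52, 6, 10)) [-0.73   1.363]
white ((np.float64(429.8), np.float64(73.2)), 626, (413, 60, 34, 26)) [-0.457  1.069]
white ((np.float64(323.2), np.float64(80.3)), 22, (319, 77, 10, 7)) [-0.452  0.502]
```

View pics/top0z.png

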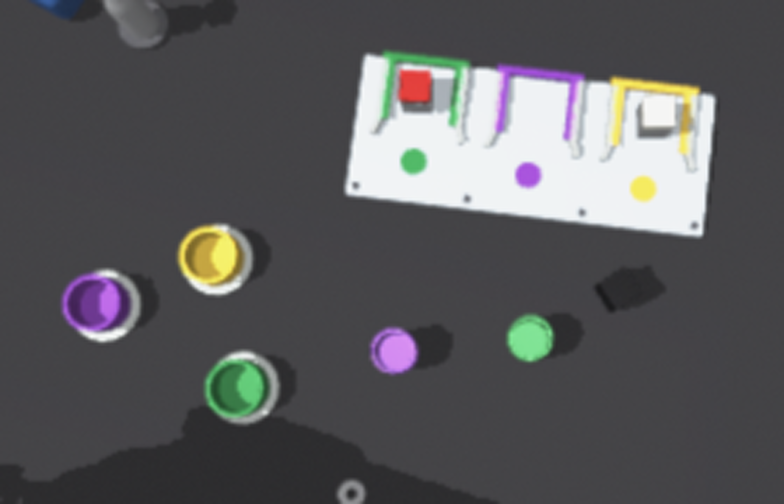

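View pics/scene0z.png

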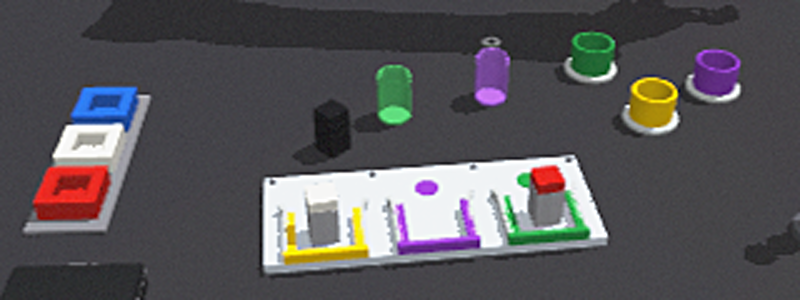

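Run:
```python
from a import *
from scipy.spatial.transform import Rotation as Ro
T=load('top0');S=load('scene0')
def rimc(ctr_list): pass
# dots
dt={'green':(257.3,187.3),'violet':(298.2,191.9),'yellow':(339.4,196.8)}
P={c:onplane(dt[c],.012,*T[1:])[0] for c in dt}
for c in P: print(c,P[c].round(4))
v=P['green']-P['yellow'];yaw=np.arctan2(-v[0],v[1]);print('sp',np.linalg.norm(v),'yaw deg',np.degrees(yaw))
print('dot 2view',twoview(ray((298.2,191.9),*T[1:]),ray((270.2,234.6),*S[1:])))
ex=np.array([np.cos(yaw),np.sin(yaw)])
for c in P: print('bay',c,(P[c][:2]+.055*ex).round(4))
for n,a,b in [('redcap',(257.8,160.5),(318.7,231.4)),('car_v',(143.3,237.8),(386,188.3)),('car_g',(193.6,268.2),(336.5,181)),('car_y',(184.6,220.8),(360.7,200.4)),('cup_v',(250.5,254.9),(296.2,190.2)),('cup_g',(299.1,250.4),(257.1,197.5)),('slot_r',(435.8,219.6),(128.4,236.6)),('slot_b',(426.5,277.8),(141.8,202.1))]:
    X,g=twoview(ray(a,*T[1:]),ray(b,*S[1:])); print(n,X.round(4),round(g,4))
i=np.load('pics/wrist0.npz');C=-i['R'].T@i['t'];o=manip.get_obs()
Rt=Ro.from_quat([ 2.18594998e-01,  9.75815406e-01, -7.06197200e-04, -1.44209043e-04]).as_matrix()
print('cam in tool',Rt.T@(C-o['position']),'\nR cam->tool',Rt.T@i['R'].T)
```

```text
green [0.6136 0.0935 0.012 ]
violet [ 0.6036 -0.006   0.012 ]
yellow [ 0.5929 -0.1059  0.012 ]
sp 0.2004162742227924 yaw deg -5.939247725684942
dot 2view (array([ 0.6034669 , -0.00586408,  0.01280833]), np.float64(0.00013159837025399673))
bay green [0.6683 0.0878]
bay violet [ 0.6583 -0.0117]
bay yellow [ 0.6476 -0.1116]
redcap [0.669  0.091  0.0558] 0.0004
car_v [0.4861 0.3577 0.0231] 0.0011
car_g [0.4169 0.2361 0.0222] 0.0009
car_y [0.5278 0.2624 0.0233] 0.0009
cup_v [0.4496 0.1042 0.0291] 0.0002
cup_g [ 0.4617 -0.0084  0.0291] 0.0004
slot_r [ 0.54   -0.3349  0.0161] 0.0004
slot_b [ 0.4026 -0.3064  0.0196] 0.0003
cam in tool [ 0.07666207  0.00146015 -0.14258558] 
R cam->tool [[-6.28072555e-04 -9.53820024e-01 -3.00378042e-01]
 [ 9.99999694e-01 -4.58822449e-04 -6.33995488e-04]
 [ 4.66897402e-04 -3.00378348e-01  9.53820020e-01]]
```

Request:
step_arm --pt "0 0 0 0 0 -9.7" --pt "0 0 0 0 0 -9.7" --pt "-34.2 -43.8 0.9 0 0 0" --pt "-34.2 -43.8 0.9 0 0 0" --pt "-34.2 -43.8 0.9 0 0 0" --pt "-34.2 -43.8 0.9 0 0 0" --pt "-34.2 -43.8 0.9 0 0 0" --pt "-34.2 -43.8 0.9 0 0 0" --pt "-34.2 -43.8 0.9 0 0 0" --pt "-34.2 -43.8 0.9 0 0 0" --pt "-34.2 -43.8 0.9 0 0 0" --pt "-34.2 -43.8 0.9 0 0 0" --pt "-34.2 -43.8 0.9 0 0 0" --pt "-34.2 -43.8 0.9 0 0 0" --pt "0 0 0 0 0 0" --pt "0 0 0 0 0 0"

```text
clock: 2.15
position: [0.6363, -0.0139, 0.2154]
ee_rot: [0.043, 0.999, -0.003, -0.003]
ft_force: [0.5, 0.6, -0.7]
grip_width: 0.998
```

```bash
cat >> a.py <<'E'
from scipy.spatial.transform import Rotation as Ro
def go(xyz,jaw_deg,o=None):
    """print tool-frame shift (mm) after/before turn so tool y is along jaw_deg (mod 180), z down"""
    o=o or manip.get_obs(); Rt=Ro.from_quat(o['ee_rot']).as_matrix()
    best=None
    for k in (-1,0,1,2):
        j=np.radians(jaw_deg+180*k); y=np.array([np.cos(j),np.sin(j),0]);z=np.array([0,0,-1.]);x=np.cross(y,z)
        G=np.stack([x,y,z],1); rv=Ro.from_matrix(Rt.T@G).as_rotvec(degrees=True)
        if best is None or np.linalg.norm(rv)<np.linalg.norm(best[0]): best=(rv,G)
    d=(np.array(xyz)-o['position'])*1000
    print('pos',o['position'].round(4),'turn(tool deg)',best[0].round(2),'shift in new axes mm',(best[1].T@d).round(1),'in current axes',(Rt.T@d).round(1),'t',round(o['clock'],2),'F',o['ft_force'].round(1),'w',round(o['grip_width']*85.4,1),'q7',o['joint_pos'].round(2))
E
python3 - <<'E'
from a import *
snap('wrist','w1'); go([.62,0,.22],84.06)
E
```

```text
pos [ 0.6362 -0.0143  0.2154] turn(tool deg) [-0.33 -0.28  0.94] shift in new axes mm [17.6 12.5 -4.6] in current axes [17.5 12.8 -4.6] t 2.2 F [-1.2 -0.5 -0.6] w 85.2 q7 [-0.3   0.38  0.33  1.46 -0.12  1.33  1.52]
```

View pics/w1.png

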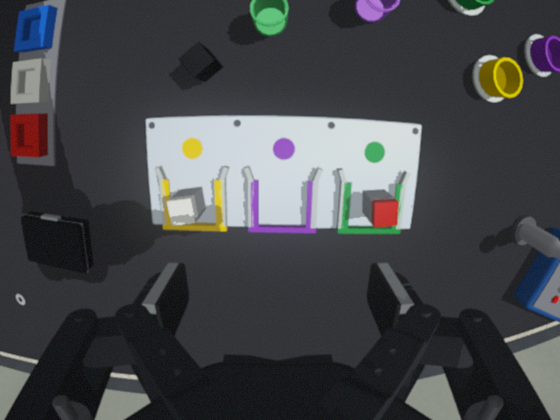

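Wrist view: dots at (192,148), (284,149), (375,152); the white cap is at ~(183,208) and the red cap at ~(384,212). I'll cross-check the numbers against the top view.

Run:
```python
from a import *
im,K,R,t=load('w1')
for c in ['violet','green','yellow','red','blue','white']:
    for b in blobs(mask(im,c),60):
        if b[1]<5000: print(c,b[0],b[1],b[2],[np.round(onplane(b[0],z,K,R,t,True)[0],4)[:2].tolist() for z in (.012,.026,.062)])
z=cv2.resize(im[165:245,140:425],None,fx=2.8,fy=2.8,interpolation=cv2.INTER_CUBIC);cv2.imwrite('pics/w1z.png',z)
z=cv2.resize(im[0:175,0:70],None,fx=3.4,fy=3.4,interpolation=cv2.INTER_CUBIC);cv2.imwrite('pics/w1y.png',z)
```

```text
violet (np.float64(374.4), np.float64(8.8)) 759 (354, 0, 47, 23) [[0.4538, 0.1074], [0.4582, 0.1028], [0.4694, 0.0911]]
violet (np.float64(546.5), np.float64(53.4)) 910 (531, 35, 29, 38) [[0.4837, 0.363], [0.4868, 0.3481], [0.4949, 0.3099]]
violet (np.float64(283.4), np.float64(148.4)) 326 (274, 139, 20, 20) [[0.6035, -0.0046], [0.6018, -0.0046], [0.5974, -0.0047]]
violet (np.float64(280.2), np.float64(217.3)) 889 (248, 181, 69, 53) [[0.6805, -0.0146], [0.6757, -0.0142], [0.6634, -0.0132]]
green (np.float64(269.2), np.float64(15.7)) 1206 (249, 0, 40, 36) [[0.4582, -0.0069], [0.4624, -0.0068], [0.4731, -0.0066]]
green (np.float64(473.7), np.float64(3.0)) 229 (456, 0, 38, 9) [[0.4337, 0.2398], [0.4388, 0.2299], [0.4521, 0.2045]]
green (np.float64(374.2), np.float64(151.9)) 292 (365, 142, 19, 20) [[0.6141, 0.0949], [0.612, 0.0908], [0.6065, 0.0804]]
green (np.float64(359.2), np.float64(220.3)) 662 (337, 183, 64, 51) [[0.6922, 0.0759], [0.687, 0.0726], [0.6734, 0.0642]]
green (np.float64(397.7), np.float64(191.0)) 64 (395, 184, 7, 16) [[0.6608, 0.1227], [0.6568, 0.1175], [0.6465, 0.1043]
[... 1257 characters left out ...]
4(58.2)) 69 (479, 56, 18, 6) [[0.5033, 0.2504], [0.5057, 0.2401], [0.5117, 0.2136]]
white (np.float64(180.2), np.float64(207.4)) 426 (167, 198, 27, 20) [[0.6591, -0.1284], [0.6551, -0.1234], [0.645, -0.1106]]
white (np.float64(359.2), np.float64(221.0)) 168 (349, 216, 22, 10) [[0.6931, 0.0759], [0.6878, 0.0726], [0.6741, 0.0642]]
white (np.float64(530.5), np.float64(331.5)) 151 (505, 322, 53, 20) [[0.9399, 0.4149], [0.9246, 0.3979], [0.8852, 0.3543]]
white (np.float64(18.3), np.float64(357.3)) 83 (0, 352, 37, 11) [[0.9405, -0.5668], [0.9252, -0.5441], [0.8858, -0.4857]]
white (np.float64(123.8), np.float64(375.7)) 81 (111, 373, 26, 6) [[0.9406, -0.2986], [0.9253, -0.2868], [0.8859, -0.2563]]
```

View pics/w1z.png

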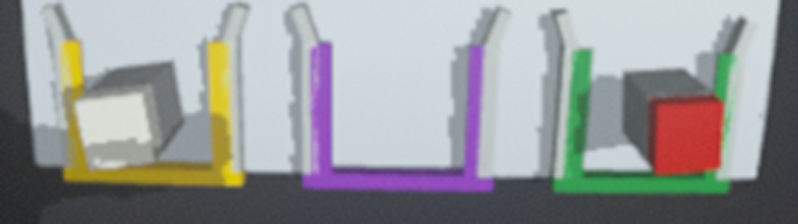

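View pics/w1y.png

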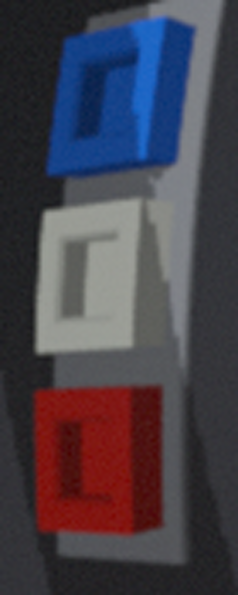

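Run:
```python
from a import *
im,K,R,t=load('w1'); T=load('top0');S=load('scene0')
print('red top',onplane((257.8,160.5),.062,*T[1:]),'2v wrist/top',twoview(ray((257.8,160.5),*T[1:]),ray((384.4,212.7),K,R,t,True)))
# polygon fit
def quad(m):
    c=max(cv2.findContours(m,cv2.RETR_EXTERNAL,cv2.CHAIN_APPROX_NONE)[0],key=cv2.contourArea)
    P=onplane(c[:,0,:],.062,K,R,t,True)[:,:2]
    r=cv2.minAreaRect((P*1000).astype(np.float32)); return r
print(quad(mask(im,'red')[:, :]*np.pad(np.ones((80,285),np.uint8),((165,175),(140,135)))))
h=cv2.cvtColor(im,cv2.COLOR_BGR2HSV)
sub=im[192:235,160:210]; g=cv2.cvtColor(sub,cv2.COLOR_BGR2GRAY)
cv2.imwrite('pics/wb.png',cv2.resize(sub,None,fx=12,fy=12,interpolation=cv2.INTER_NEAREST))
```

```text
red top [[0.66723064 0.09021989 0.062     ]] 2v wrist/top (array([0.66708772, 0.09005354, 0.06333831]), np.float64(0.0002205958233386184))
((668.0394897460938, 90.79803466796875), (28.035911560058594, 26.776748657226562), 0.2815474271774292)
```

View pics/wb.png

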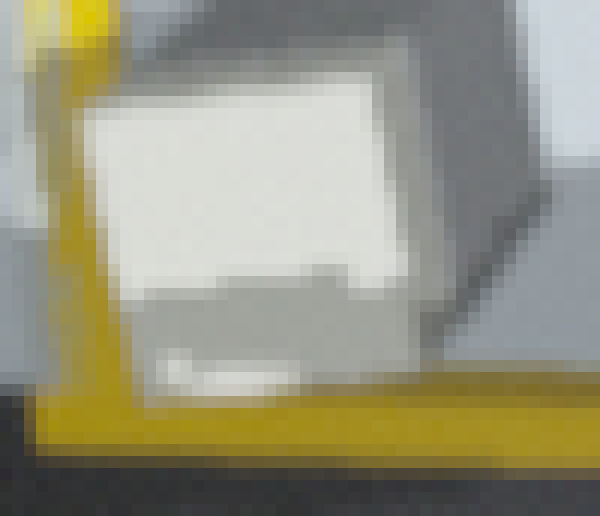

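Run:
```python
from a import *
im,K,R,t=load('w1'); T=load('top0')
P=onplane(np.array([(166.7,201), (191,198.25), (195,223.3), (171.7,225.3)]),.062,K,R,t,True)[:,:2]
print(P.round(4),P.mean(0)); 
for a,b in [(0,1),(1,2),(2,3),(3,0)]:
    v=P[b]-P[a];print(np.linalg.norm(v),np.degrees(np.arctan2(v[1],v[0]))%90)
# top view, whites zoom + slots
ti=T[0]
cv2.imwrite('pics/tw.png',np.hstack([cv2.resize(ti[150:190,320:370],None,fx=8,fy=8,interpolation=cv2.INTER_NEAREST),cv2.resize(ti[145:185,240:290],None,fx=8,fy=8,interpolation=cv2.INTER_NEAREST)]))
go([.668,.0905,.30],84.06)
```

```text
[[ 0.6372 -0.1236]
 [ 0.6367 -0.0978]
 [ 0.6627 -0.0981]
 [ 0.6629 -0.1232]] [ 0.6498857  -0.11068671]
0.025783857064919848 1.0669943060050286
0.025928720102456244 89.47907785460502
0.025119875150736014 0.6160235201871416
0.025721104532574982 0.9472704574279192
pos [ 0.6362 -0.0143  0.2154] turn(tool deg) [-0.33 -0.28  0.94] shift in new axes mm [-20.7 107.5 -84.6] in current axes [-22.1 106.7 -85.3] t 2.2 F [-1.2 -0.5 -0.6] w 85.2 q7 [-0.3   0.38  0.33  1.46 -0.12  1.33  1.52]
```

View pics/tw.png

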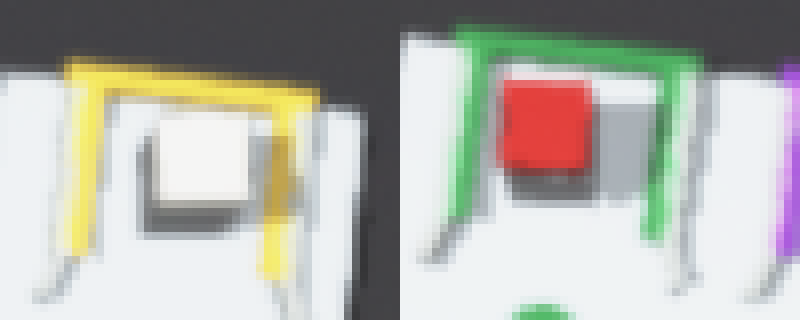

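Run:
```python
from a import *
go([.6685,.0905,.11],90)
```

```text
pos [ 0.6362 -0.0143  0.2154] turn(tool deg) [-0.32 -0.3  -5.  ] shift in new axes mm [-32.3 104.8 105.4] in current axes [-23.5 107.8 104.7] t 2.2 F [-1.2 -0.5 -0.6] w 85.2 q7 [-0.3   0.38  0.33  1.46 -0.12  1.33  1.52]
```

Request:
step_arm --pt "0 0 0 -0.3 -0.3 -5" --pt "-10 33 0 0 0 0" --pt "-10 35 0 0 0 0" --pt "-12 37 0 0 0 0" --pt "0 0 35 0 0 0" --pt "0 0 35 0 0 0" --pt "0 0 35 0 0 0" --pt "0 0 0 0 0 0" --jaw 60 --force 40

```text
clock: 3.2
position: [0.6644, 0.1079, 0.11]
ee_rot: [-0.01, 1.0, 0.003, 0.001]
ft_force: [-0.3, -0.1, 0.9]
grip_width: 0.704
```

Run:
```python
from a import *
snap('wrist','w2')
go([.6685,.0905,.034],90)
```

```text
pos [0.6657 0.1082 0.1122] turn(tool deg) [0.39 0.26 1.1 ] shift in new axes mm [ -2.8 -17.7  78.2] in current axes [ -2.1 -18.3  78.1] t 3.25 F [-0.1  0.2  0.6] w 59.8 q7 [-0.41  0.52  0.25  1.47 -0.14  1.16  1.46]
```

View pics/w2.png

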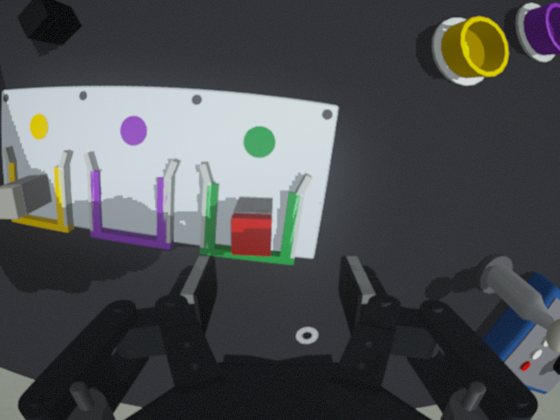

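Run:
```python
from a import *
im,K,R,t=load('w2')
sub=im[190:262,225:280]; cv2.imwrite('pics/wb2.png',cv2.resize(sub,None,fx=8,fy=8,interpolation=cv2.INTER_NEAREST))
d=[(b[0],onplane(b[0],.012,K,R,t,True)[0].round(4)) for c in ('green','violet') for b in blobs(mask(im,c),100)]
print(d)
```

```text
[((np.float64(259.0), np.float64(141.5)), array([0.6139, 0.0951, 0.012 ])), ((np.float64(248.5), np.float64(233.5)), array([0.6871, 0.0869, 0.012 ])), ((np.float64(543.9), np.float64(28.4)), array([0.4834, 0.3579, 0.012 ])), ((np.float64(133.1), np.float64(130.3)), array([ 0.6034, -0.0045,  0.012 ])), ((np.float64(128.2), np.float64(221.4)), array([ 0.6794, -0.0165,  0.012 ]))]
```

View pics/wb2.png

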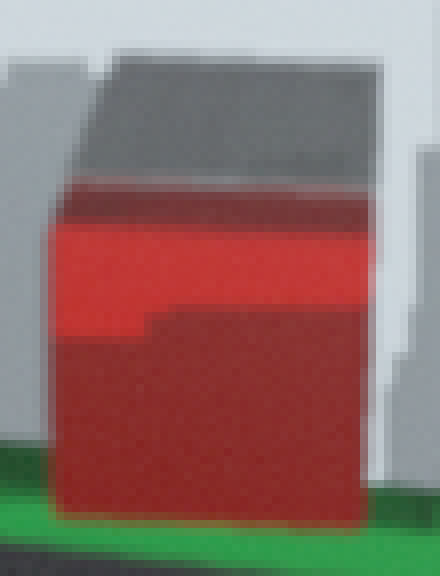

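Run:
```python
from a import *
im,K,R,t=load('w2')
P=onplane(np.array([(50,228),(372,235),(367,528),(55,518)])/8+[225,190],.062,K,R,t,True)[:,:2]
print(P.round(4),P.mean(0)); 
for a,b in [(0,1),(1,2),(2,3),(3,0)]:
    v=P[b]-P[a];print(np.linalg.norm(v),np.degrees(np.arctan2(v[1],v[0]))%90)
go([*P.mean(0),.036],90)
```

```text
[[0.6567 0.0803]
 [0.6568 0.1056]
 [0.6821 0.1054]
 [0.6819 0.0799]] [0.66934959 0.09281613]
0.02521520425266129 89.7606007370929
0.02537416786043188 89.76225040395144
0.025524921432903046 89.38349506237702
0.0252080577720088 89.05953947184037
pos [0.6657 0.1082 0.1122] turn(tool deg) [0.39 0.26 1.1 ] shift in new axes mm [ -3.6 -15.4  76.2] in current axes [ -3.  -16.   76.2] t 3.25 F [-0.1  0.2  0.6] w 59.8 q7 [-0.41  0.52  0.25  1.47 -0.14  1.16  1.46]
```

Request:
step_arm --pt "-3.5 -15.5 10 0.4 0.3 1.5" --pt "0 0 20 0 0 0" --pt "0 0 15 0 0 0" --pt "0 0 0 0 0 0" --pt "0 0 0 0 0 0"

```text
clock: 3.88
position: [0.6718, 0.092, 0.0682]
ee_rot: [0.005, 1.0, 0.0, 0.002]
ft_force: [0.0, 0.4, -0.1]
grip_width: 0.702
```

Run:
```python
from a import *
go([.6693,.0926,.036],89.5)
```

```text
pos [0.6718 0.092  0.0682] turn(tool deg) [ 0.03  0.24 -0.02] shift in new axes mm [ 2.5  0.6 32.2] in current axes [ 2.6  0.6 32.2] t 3.88 F [ 0.   0.4 -0.1] w 59.9 q7 [-0.39  0.57  0.25  1.5  -0.15  1.09  1.46]
```

Request:
step_arm --pt "2.5 0.5 10 0 0.2 0" --pt "0 0 12 0 0 0" --pt "0 0 8 0 0 0" --pt "0 0 2 0 0 0" --pt "0 0 0 0 0 0"

```text
clock: 4.5
position: [0.6693, 0.093, 0.0342]
ee_rot: [0.004, 1.0, 0.0, 0.0]
ft_force: [-0.0, 0.0, 0.1]
grip_width: 0.704
```

Run:
```python
from a import *
go([.6693,.0926,.036],89.5)
```

```text
pos [0.6693 0.093  0.0342] turn(tool deg) [0.04 0.04 0.01] shift in new axes mm [-0.  -0.4 -1.8] in current axes [-0.  -0.4 -1.8] t 4.5 F [-0.   0.   0.1] w 60.1 q7 [-0.38  0.61  0.24  1.52 -0.16  1.03  1.47]
```

Request:
step_arm --pt "0 0 0 0 0 0" --pt "0 0 0 0 0 0" --pt "0 0 0 0 0 0" --pt "0 0 0 0 0 0" --pt "0 0 -15 0 0 0" --pt "0 0 -30 0 0 0" --pt "0 0 -40 0 0 0" --pt "0 0 -30 0 0 0" --pt "0 0 0 0 0 0" --jaw 10 --force 60

```text
clock: 5.62
position: [0.669, 0.0926, 0.1562]
ee_rot: [0.004, 1.0, 0.0, 0.001]
ft_force: [-0.1, 0.2, -3.3]
grip_width: 0.292
```

Run:
```python
from a import *
go([.54,-.28,.17],78.3)
```

```text
pos [0.669  0.0926 0.1562] turn(tool deg) [ 0.05  0.07 11.19] shift in new axes mm [  50.7 -391.   -13.8] in current axes [ 125.6 -373.7  -14.3] t 5.62 F [-0.1  0.2 -3.3] w 25.0 q7 [-0.4   0.49  0.27  1.42 -0.13  1.24  1.45]
```

Request:
step_arm --pt "0 0 -4 0 0 5.6" --pt "0 0 -4 0 0 5.6" --pt "8 -45 0 0 0 0" --pt "8 -55 0 0 0 0" --pt "8 -55 0 0 0 0" --pt "8 -55 0 0 0 0" --pt "8 -55 0 0 0 0" --pt "8 -50 0 0 0 0" --pt "3 -15 0 0 0 0" --pt "0 0 0 0 0 0" --pt "0 0 0 0 0 0"

```text
clock: 7.0
position: [0.5413, -0.225, 0.1543]
ee_rot: [0.103, 0.995, 0.001, -0.006]
ft_force: [-0.3, 1.2, -2.9]
grip_width: 0.292
```

Run:
```python
from a import *
snap('wrist','w3')
go([.54,-.335,.17],78.3)
```

```text
pos [ 0.5414 -0.2248  0.1542] turn(tool deg) [ 0.01 -0.74 -0.15] shift in new axes mm [ -21.  -108.2  -15.8] in current axes [ -21.1 -108.1  -16.1] t 7.05 F [ 0.3  0.5 -2.5] w 25.5 q7 [-0.05  0.32  0.44  1.68 -0.15  1.19  1.79]
```

View pics/w3.png

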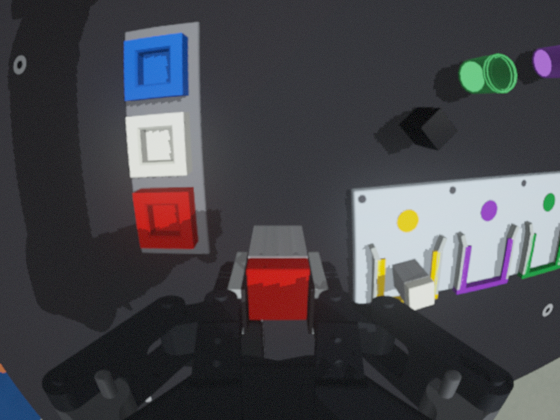

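Run:
```python
from a import *
im,K,R,t=load('w3')
cv2.imwrite('pics/w3z.png',cv2.resize(im[20:260,110:215],None,fx=5,fy=2.5,interpolation=cv2.INTER_CUBIC)) if 0 else None
cv2.imwrite('pics/w3r.png',cv2.resize(im[180:255,125:205],None,fx=8,fy=8,interpolation=cv2.INTER_NEAREST))
cv2.imwrite('pics/w3w.png',cv2.resize(im[105:185,120:200],None,fx=7,fy=7,interpolation=cv2.INTER_NEAREST))
```

```text
(no output)
```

View pics/w3r.png

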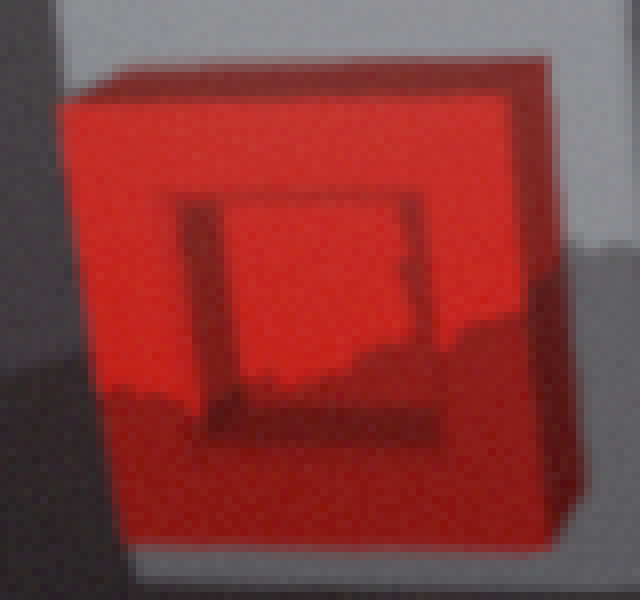

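View pics/w3w.png

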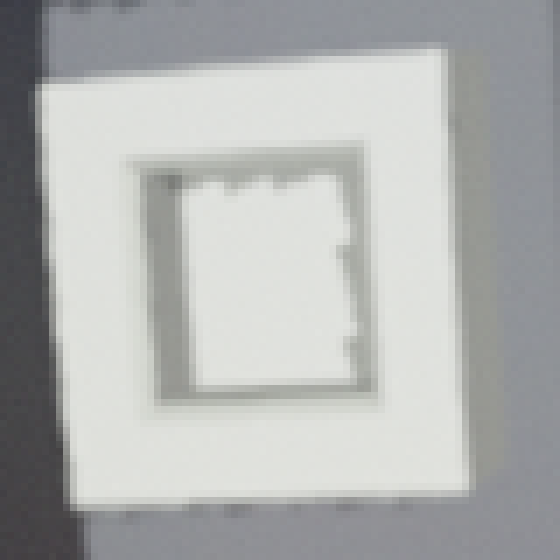

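Run:
```python
from a import *
im,K,R,t=load('w3');T=load('top0');W1=load('w1')
def rep(n,uv,z):
    P=onplane(uv,z,K,R,t,True)[:,:2]; print(n,'centre',P.mean(0).round(4))
    for a,b in [(0,1),(1,2),(2,3),(3,0)]:
        v=P[b]-P[a];print('  ',np.linalg.norm(v).round(4),(np.degrees(np.arctan2(v[1],v[0]))%90).round(2))
r=np.array([(62,102),(505,95),(548,550),(125,545)])/8+[125,180]
rep('red',r,.026)
rep('white',np.array([(38,85),(447,48),(470,490),(75,508)])/7+[120,105],.026)
print(onplane((435.8,219.6),.024,*T[1:]))
# height: near-left corner red slot in w1 zoom (36,391)/3.4 is image(10.6,115), w3 corner TL
for a,b in [((36/3.4,391/3.4),r[0]),((36/3.4,533/3.4),r[3]),((134/3.4,388/3.4),r[1])]:
    print(twoview(ray(a,*W1[1:],True),ray(b,K,R,t,True)))
m=mask(im,'red')[230:330,230:330]; print([b for b in blobs(m,50)])
cv2.imwrite('pics/w3h.png',cv2.resize(im[220:330,230:330],None,fx=6,fy=5,interpolation=cv2.INTER_NEAREST))
```

```text
red centre [ 0.5405 -0.332 ]
   0.0547 78.34
   0.0548 78.52
   0.0548 79.2
   0.0556 78.48
white centre [ 0.4719 -0.3183]
   0.0559 78.88
   0.055 78.54
   0.0553 79.23
   0.0553 79.1
[[ 0.53897542 -0.33239773  0.024     ]]
(array([ 0.50818731, -0.35377669,  0.02534475]), np.float64(0.00019216107773328798))
(array([ 0.56258636, -0.36417502,  0.02736715]), np.float64(0.0007215610186272883))
(array([ 0.5193249 , -0.30055758,  0.02311179]), np.float64(0.00022285724560647496))
[((np.float64(47.4), np.float64(58.5)), 3887, (15, 28, 66, 63))]
```

View pics/w3h.png

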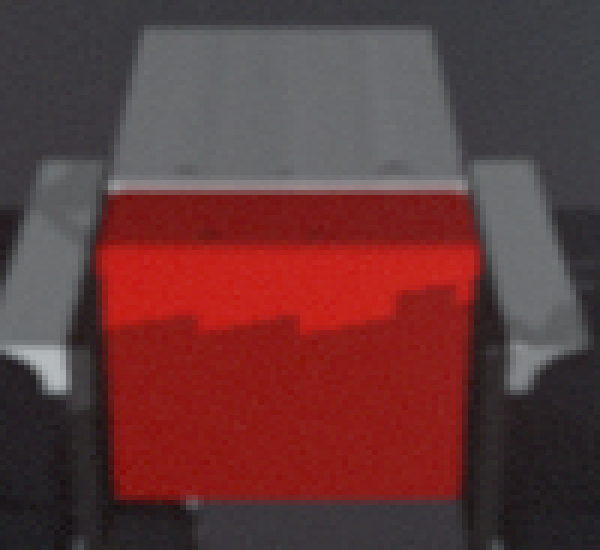

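```bash
cat >> a.py <<'E'
def quadrep(n,uv,K,R,t,z,fish=True):
    P=onplane(uv,z,K,R,t,fish)[:,:2]; L=[];A=[]
    for a,b in [(0,1),(1,2),(2,3),(3,0)]:
        v=P[b]-P[a];L.append(np.linalg.norm(v).round(4));A.append((np.degrees(np.arctan2(v[1],v[0]))%90).round(2))
    print(n,P.mean(0).round(4),L,A); return P.mean(0)
E
python3 - <<'E'
from a import *
im,K,R,t=load('w3')
o=manip.get_obs();Rt=Ro.from_quat(o['ee_rot']).as_matrix()
p=o['position']
c=quadrep('held',np.array([(100,245),(478,245),(462,500),(115,500)])/[6,5]+[230,220],K,R,t,p[2]+.028)
print('tool offset',Rt.T@(np.append(c,p[2]+.028)-p))
go([.5405,-.332,.10],78.6)
E
```

```text
held [ 0.5408 -0.2232] [np.float64(0.0253), np.float64(0.0255), np.float64(0.0252), np.float64(0.0255)] [np.float64(78.09), np.float64(78.04), np.float64(78.09), np.float64(78.09)]
tool offset [ 0.0012326   0.00148682 -0.02798632]
pos [ 0.5414 -0.2248  0.1542] turn(tool deg) [ 0.01 -0.74 -0.45] shift in new axes mm [ -20.3 -105.2   54.2] in current axes [ -21.9 -105.1   53.9] t 7.05 F [ 0.3  0.5 -2.5] w 25.5 q7 [-0.05  0.32  0.44  1.68 -0.15  1.19  1.79]
```

Request:
step_arm --pt "-4 -25 0 0 -0.7 -0.5" --pt "-6 -35 0 0 0 0" --pt "-6 -30 10 0 0 0" --pt "-4 -12 15 0 0 0" --pt "0 0 15 0 0 0" --pt "0 0 10 0 0 0" --pt "0 0 0 0 0 0"

```text
clock: 7.92
position: [0.5473, -0.318, 0.0993]
ee_rot: [0.09, 0.996, 0.003, -0.001]
ft_force: [0.5, -0.4, -2.3]
grip_width: 0.292
```

Run:
```python
from a import *
go([.5411,-.3336,.07],78.6)
```

```text
pos [ 0.5473 -0.318   0.0993] turn(tool deg) [ 0.33 -0.12  1.08] shift in new axes mm [  3.  -16.5  29.3] in current axes [  3.2 -16.6  29.2] t 7.92 F [ 0.5 -0.4 -2.3] w 24.9 q7 [ 0.11  0.48  0.45  1.61 -0.23  1.11  2.01]
```

Request:
step_arm --pt "2 -11 0 0.3 0 1" --pt "1 -5.5 10 0 0 0" --pt "0 0 13 0 0 0" --pt "0 0 5 0 0 0" --pt "0 0 0 0 0 0"

```text
clock: 8.55
position: [0.5414, -0.3341, 0.0701]
ee_rot: [0.099, 0.995, 0.0, -0.0]
ft_force: [-0.3, -0.2, -3.3]
grip_width: 0.294
```

Run:
```python
from a import *
im,i=snap('wrist','w4')
go([.5411,-.3336,.07],78.6)
```

```text
pos [ 0.5415 -0.3341  0.0703] turn(tool deg) [ 0.02 -0.03  0.06] shift in new axes mm [0.5 0.4 0.3] in current axes [0.5 0.4 0.3] t 8.6 F [ 0.7  0.8 -3.3] w 24.6 q7 [ 0.14  0.52  0.45  1.62 -0.25  1.06  2.03]
```

View pics/w4.png

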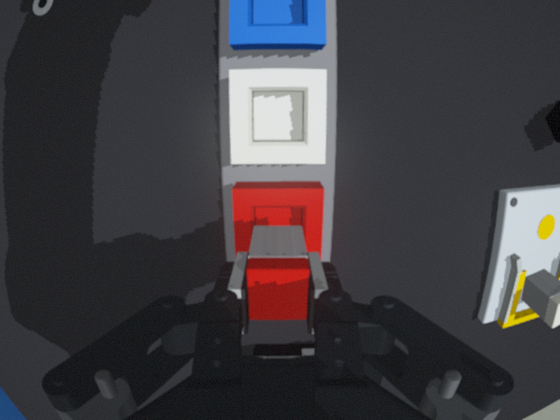

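The held block (columns 247–310, centre 278.5) lines up with the red slot (columns 234–323, centre 278.5), so I'll lower it.

Request:
step_arm --pt "0.5 0.4 10 0 0 0" --pt "0 0 8 0 0 0" --pt "0 0 6 0 0 0" --pt "0 0 6 0 0 0" --pt "0 0 4 0 0 0" --pt "0 0 0 0 0 0"

```text
clock: 9.35
position: [0.5414, -0.3333, 0.0341]
ee_rot: [0.098, 0.995, 0.0, -0.0]
ft_force: [0.7, -0.4, -2.7]
grip_width: 0.297
```

Run:
```python
from a import *
go([.5411,-.3336,.0325],78.6)
```

```text
pos [ 0.5414 -0.3333  0.0341] turn(tool deg) [ 0.02 -0.01  0.1 ] shift in new axes mm [ 0.3 -0.4  1.6] in current axes [ 0.3 -0.4  1.6] t 9.35 F [ 0.7 -0.4 -2.7] w 25.4 q7 [ 0.15  0.56  0.43  1.65 -0.27  1.    2.05]
```

Inside the pocket with no contact force. Lowering the last bit and releasing.

Request:
step_arm --pt "0.3 -0.4 2 0 0 0" --pt "0 0 1 0 0 0" --pt "0 0 0 0 0 0"

```text
clock: 9.72
position: [0.5418, -0.3339, 0.0334]
ee_rot: [0.099, 0.995, 0.0, 0.001]
ft_force: [0.1, -0.2, -2.6]
grip_width: 0.295
```

Request:
step_arm --pt "0 0 0 0 0 0" --pt "0 0 0 0 0 0" --pt "0 0 0 0 0 0" --pt "0 0 -10 0 0 0" --pt "0 0 -25 0 0 0" --pt "0 0 -35 0 0 0" --pt "0 0 -45 0 0 0" --pt "0 0 -25 0 0 0" --pt "0 0 0 0 0 0" --jaw 55

```text
clock: 10.85
position: [0.542, -0.3349, 0.1819]
ee_rot: [0.099, 0.995, -0.001, 0.003]
ft_force: [0.7, 1.1, -0.3]
grip_width: 0.643
```

Run:
```python
from a import *
im,i=snap('wrist','w5')
go([.65,-.1122,.10],90)
```

```text
pos [ 0.5416 -0.3346  0.1806] turn(tool deg) [ -0.04   0.23 -11.35] shift in new axes mm [-108.4  222.4   80.6] in current axes [-62.2 239.4  80.8] t 10.9 F [-0.1 -0.4  0.2] w 54.7 q7 [ 0.11  0.41  0.49  1.52 -0.2   1.25  2.  ]
```

View pics/w5.png

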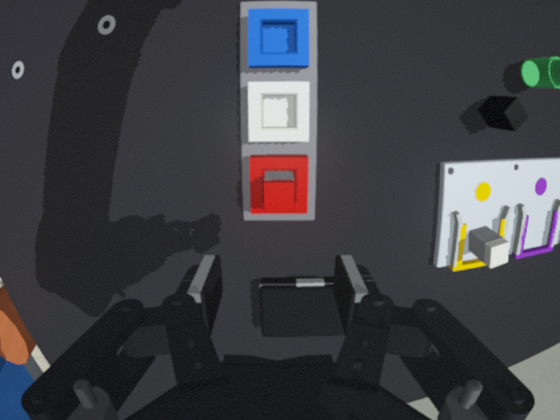

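Request:
step_arm --pt "0 0 0 0 0.2 -5.7" --pt "0 0 0 0 0 -5.7" --pt "-25 50 0 0 0 0" --pt "-28 55 10 0 0 0" --pt "-28 55 20 0 0 0" --pt "-18 40 20 0 0 0" --pt "0 0 15 0 0 0" --pt "0 0 0 0 0 0" --pt "0 0 0 0 0 0"

```text
clock: 12.02
position: [0.6344, -0.1316, 0.1036]
ee_rot: [-0.002, 1.0, 0.001, -0.007]
ft_force: [0.7, -0.4, 0.1]
grip_width: 0.643
```

Run:
```python
from a import *
im,i=snap('wrist','w6')
go([.65,-.1122,.10],90)
```

```text
pos [ 0.6342 -0.1319  0.1036] turn(tool deg) [ 0.08 -0.8   0.17] shift in new axes mm [-15.8  19.7   3.6] in current axes [-15.9  19.7   3.4] t 12.07 F [-0.1 -0.5  0.4] w 55.1 q7 [-0.13  0.5   0.35  1.55 -0.18  1.14  1.84]
```

View pics/w6.png

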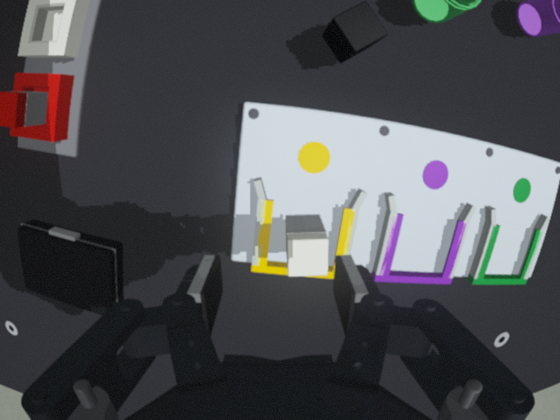

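Run:
```python
from a import *
im,K,R,t=load('w6')
cv2.imwrite('pics/w6z.png',cv2.resize(im[205:285,275:340],None,fx=8,fy=7,interpolation=cv2.INTER_NEAREST))
```

```text
(no output)
```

View pics/w6z.png

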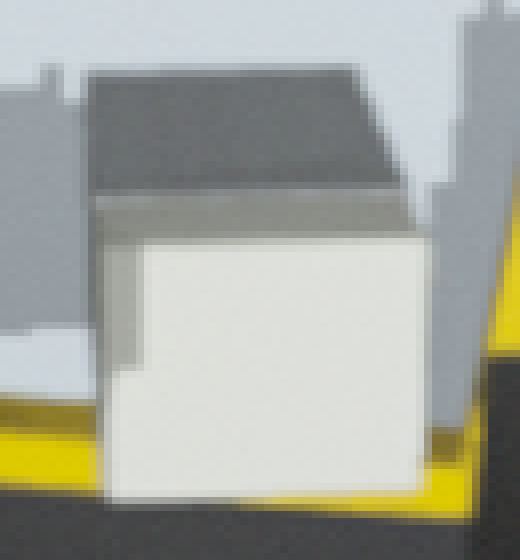

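Run:
```python
from a import *
im,K,R,t=load('w6')
c=quadrep('white',np.array([(98,240),(428,236),(424,492),(106,500)])/[8,7]+[275,205],K,R,t,.062)
go([c[0],c[1]-.0015,.036],90)
```

```text
white [ 0.6496 -0.1108] [np.float64(0.0256), np.float64(0.0259), np.float64(0.0259), np.float64(0.0261)] [np.float64(0.62), np.float64(2.9), np.float64(1.15), np.float64(2.24)]
pos [ 0.6342 -0.1319  0.1036] turn(tool deg) [ 0.08 -0.8   0.17] shift in new axes mm [-15.4  19.6  67.6] in current axes [-16.4  19.5  67.4] t 12.07 F [-0.1 -0.5  0.4] w 55.1 q7 [-0.13  0.5   0.35  1.55 -0.18  1.14  1.84]
```

Request:
step_arm --pt "-10 12 0 0 -0.8 -1" --pt "-6 7.5 5 0 0 0" --pt "0 0 12 0 0 0" --pt "0 0 6 0 0 0" --pt "0 0 0 0 0 0"

```text
clock: 12.7
position: [0.6513, -0.1126, 0.0799]
ee_rot: [-0.01, 1.0, 0.001, 0.001]
ft_force: [-0.9, 0.5, -0.9]
grip_width: 0.648
```

Run:
```python
from a import *
go([.6496,-.1122,.036],91.2)
```

```text
pos [ 0.6513 -0.1126  0.0799] turn(tool deg) [ 0.07  0.15 -0.1 ] shift in new axes mm [ 1.7  0.4 43.9] in current axes [ 1.8  0.4 43.9] t 12.7 F [-0.9  0.5 -0.9] w 55.3 q7 [-0.15  0.54  0.34  1.54 -0.19  1.09  1.83]
```

Request:
step_arm --pt "1.7 0.4 10 0 0.1 0" --pt "0 0 14 0 0 0" --pt "0 0 12 0 0 0" --pt "0 0 6 0 0 0" --pt "0 0 0 0 0 0"

```text
clock: 13.32
position: [0.6489, -0.1127, 0.0343]
ee_rot: [-0.009, 1.0, 0.001, -0.0]
ft_force: [-0.6, 0.2, 0.8]
grip_width: 0.645
```

Request:
step_arm --pt "0 0 0 0 0 0" --pt "0 0 0 0 0 0" --pt "0 0 0 0 0 0" --pt "0 0 0 0 0 0" --pt "0 0 -15 0 0 0" --pt "0 0 -30 0 0 0" --pt "0 0 -40 0 0 0" --pt "0 0 -30 0 0 0" --pt "0 0 0 0 0 0" --jaw 10 --force 60

```text
clock: 14.45
position: [0.6492, -0.1131, 0.1572]
ee_rot: [-0.009, 1.0, 0.0, 0.001]
ft_force: [-0.1, -0.1, -3.2]
grip_width: 0.291
```

Run:
```python
from a import *
go([.4725,-.27,.16],78.6)
```

```text
pos [ 0.6492 -0.1131  0.1572] turn(tool deg) [ 0.05  0.1  12.44] shift in new axes mm [ 142.2 -188.7   -2.8] in current axes [ 179.5 -153.7   -3.3] t 14.45 F [-0.1 -0.1 -3.2] w 24.9 q7 [-0.16  0.46  0.36  1.48 -0.17  1.23  1.81]
```

Request:
step_arm --pt "0 0 0 0 0 6.2" --pt "0 0 0 0 0 6.2" --pt "25 -42 0 0 0 0" --pt "32 -55 0 0 0 0" --pt "32 -55 0 0 0 0" --pt "32 -50 0 0 0 0" --pt "10 -18 20 0 0 0" --pt "0 0 20 0 0 0" --pt "0 0 0 0 0 0"

```text
clock: 15.58
position: [0.4673, -0.3044, 0.1094]
ee_rot: [0.103, 0.995, 0.001, -0.003]
ft_force: [0.4, 0.3, -1.9]
grip_width: 0.297
```

Run:
```python
from a import *
go([.4725,-.3199,.09],78.6)
```

```text
pos [ 0.4673 -0.3044  0.1094] turn(tool deg) [ 0.12 -0.36 -0.39] shift in new axes mm [ -8.1 -14.1  19.4] in current axes [ -8.4 -14.1  19.3] t 15.57 F [ 0.4  0.3 -1.9] w 25.4 q7 [ 0.07  0.31  0.5   1.8  -0.17  1.07  2.  ]
```

Request:
step_arm --pt "-5 -9 5 0 -0.3 -0.4" --pt "-3.2 -5 14 0 0 0" --pt "0 0 12 0 0 0" --pt "0 0 6 0 0 0" --pt "0 0 0 0 0 0"

```text
clock: 16.2
position: [0.4741, -0.32, 0.0703]
ee_rot: [0.098, 0.995, 0.001, -0.0]
ft_force: [-1.2, 0.4, -2.1]
grip_width: 0.295
```

Run:
```python
from a import *
im,i=snap('wrist','w7')
cv2.imwrite('pics/w7z.png',cv2.resize(im[130:340,200:360],None,fx=3.5,fy=2.8))
go([.4725,-.3199,.07],78.6)
```

```text
pos [ 0.4743 -0.3201  0.0706] turn(tool deg) [0.11 0.01 0.17] shift in new axes mm [ 1.8 -0.2  0.6] in current axes [ 1.8 -0.2  0.6] t 16.25 F [ 0.1 -0.2 -2.5] w 24.9 q7 [ 0.11  0.39  0.49  1.8  -0.21  1.    2.06]
```

View pics/w7z.png

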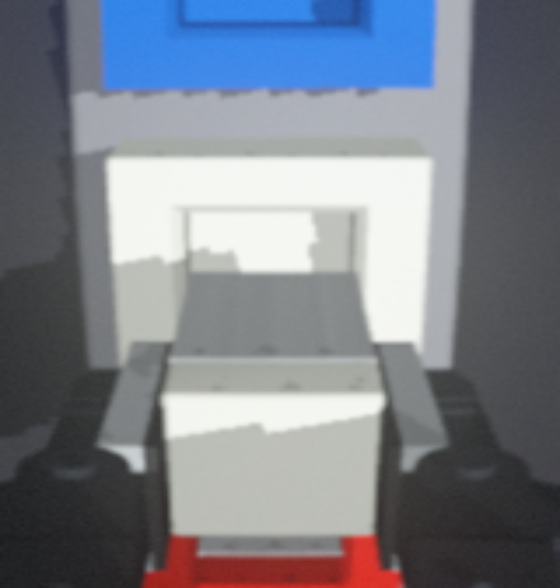

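Run:
```python
from a import *
im,K,R,t=load('w7')
o=manip.get_obs();Rt=Ro.from_quat(o['ee_rot']).as_matrix();p=o['position']
s=lambda a:np.array(a)/[3.5,2.8]+[200,130]
c=quadrep('held',s([(163,393),(385,393),(378,535),(172,535)]),K,R,t,p[2]+.028)
N=onplane(s([(106,157),(432,157)]),.026,K,R,t,True)
sl=N.mean(0)[:2]+.0275*np.array([np.cos(np.radians(-11.4)),np.sin(np.radians(-11.4))])
print(sl,'delta tool',(Rt[:2,:2].T@(sl-c)*1000))
```

```text
held [ 0.4737 -0.3181] [np.float64(0.0254), np.float64(0.0256), np.float64(0.0257), np.float64(0.0256)] [np.float64(78.68), np.float64(79.45), np.float64(78.62), np.float64(78.72)]
[ 0.4714944  -0.31846796] delta tool [ 2.06915058 -0.74713764]
```

Both the image and the encoder say +1.8…2 mm along tool x is needed; lowering.

Request:
step_arm --pt "1.9 -0.4 8 0 0 0" --pt "0 0 8 0 0 0" --pt "0 0 6 0 0 0" --pt "0 0 6 0 0 0" --pt "0 0 4 0 0 0" --pt "0 0 0 0 0 0"

```text
clock: 17.0
position: [0.4726, -0.3199, 0.0368]
ee_rot: [0.098, 0.995, 0.001, 0.001]
ft_force: [0.9, -0.1, -2.1]
grip_width: 0.289
```

Run:
```python
from a import *
go([.4725,-.3202,.0325],78.6)
```

```text
pos [ 0.4726 -0.3199  0.0368] turn(tool deg) [0.11 0.06 0.19] shift in new axes mm [ 0.  -0.3  4.3] in current axes [ 0.  -0.3  4.3] t 17.0 F [ 0.9 -0.1 -2.1] w 24.7 q7 [ 0.13  0.43  0.47  1.83 -0.24  0.94  2.08]
```

Request:
step_arm --pt "0 0 3.5 0 0 0" --pt "0 0 1.5 0 0 0" --pt "0 0 0 0 0 0"

```text
clock: 17.38
position: [0.4731, -0.3202, 0.0331]
ee_rot: [0.098, 0.995, 0.001, 0.001]
ft_force: [-1.0, -0.5, -2.4]
grip_width: 0.291
```

Request:
step_arm --pt "0 0 0 0 0 0" --pt "0 0 0 0 0 0" --pt "0 0 0 0 0 0" --pt "0 0 -10 0 0 0" --pt "0 0 -25 0 0 0" --pt "0 0 -35 0 0 0" --pt "0 0 -45 0 0 0" --pt "0 0 -25 0 0 0" --pt "0 0 0 0 0 0" --jaw 55

```text
clock: 18.5
position: [0.4731, -0.3212, 0.1813]
ee_rot: [0.098, 0.995, 0.0, 0.003]
ft_force: [-0.0, 0.7, 0.1]
grip_width: 0.643
```

Run:
```python
from a import *
im,i=snap('wrist','w8')
snap('top','t8')
go([.462,-.01,.18],90)
```

```text
pos [ 0.4722 -0.3206  0.1789] turn(tool deg) [  0.09   0.13 -11.26] shift in new axes mm [ 10.2 310.6  -1.1] in current axes [ 70.6 302.6  -0.7] t 18.6 F [ 0.3  0.5 -0.5] w 55.1 q7 [ 0.08  0.26  0.52  1.71 -0.14  1.21  2.01]
```

View pics/w8.png

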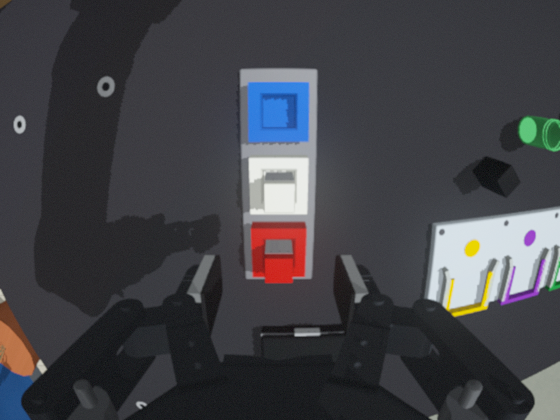

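View pics/t8.png

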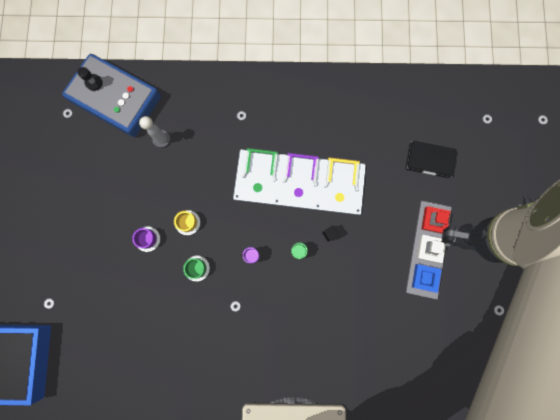

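Request:
step_arm --pt "0 0 0 0 0.1 -5.6" --pt "0 0 0 0 0 -5.6" --pt "2 45 0 0 0 0" --pt "2 55 0 0 0 0" --pt "2 55 0 0 0 0" --pt "2 55 0 0 0 0" --pt "2 50 0 0 0 0" --pt "0 20 10 0 0 0" --pt "0 0 25 0 0 0" --pt "0 0 15 0 0 0" --pt "0 0 0 0 0 0" --pt "0 0 0 0 0 0"

```text
clock: 20.1
position: [0.4518, -0.0306, 0.1157]
ee_rot: [-0.003, 1.0, 0.001, -0.01]
ft_force: [-0.3, -0.2, 0.6]
grip_width: 0.643
```

Run:
```python
from a import *
im,i=snap('wrist','w9')
go([.462,-.01,.034],90)
```

```text
pos [ 0.4518 -0.0307  0.1157] turn(tool deg) [ 0.12 -1.15  0.32] shift in new axes mm [-10.2  20.7  81.7] in current axes [-11.9  20.4  81.5] t 20.15 F [ 0.2 -0.1 -1.1] w 55.0 q7 [-0.28  0.07  0.26  2.03 -0.02  1.06  1.57]
```

View pics/w9.png

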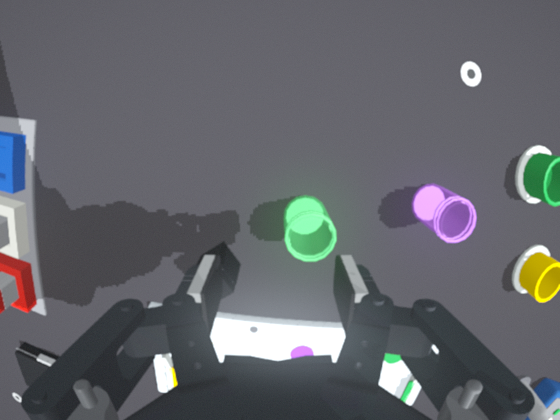

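Run:
```python
from a import *
im,K,R,t=load('w9')
cv2.imwrite('pics/w9z.png',cv2.resize(im[180:270,270:490],None,fx=3.6,fy=3.6))
# green saturated bright bottom disc, and whole outline
h=cv2.cvtColor(im,cv2.COLOR_BGR2HSV)
m=mask(im,'green',60,50); print(blobs(m,200)); 
for n,uv,z in [('bottom',(304.5,217),.002),('rim',(311,236),.056)]: print(n,onplane(uv,z,K,R,t,True)[0].round(4))
T=load('t8');tm=T[0]
print(blobs(mask(tm,'green'),100),onplane((299.1,250.4),.029,*T[1:]))
# decoy in top
g=cv2.cvtColor(tm,cv2.COLOR_BGR2GRAY)
d=(g[225:245,318:350]<25).astype(np.uint8); b=blobs(d,20);print(b)
c=np.array(b[0][0])+[318,225];print('decoy',c,onplane(c,.03,*T[1:]))
```

```text
[((np.float64(543.3), np.float64(178.0)), 1589, (523, 153, 37, 54)), ((np.float64(307.9), np.float64(228.8)), 2902, (282, 195, 55, 67))]
bottom [ 0.4629 -0.0065  0.002 ]
rim [ 0.4588 -0.0066  0.056 ]
[((np.float64(260.6), np.float64(155.7)), 152, (247, 148, 31, 26)), ((np.float64(299.1), np.float64(250.4)), 204, (291, 243, 17, 16)), ((np.float64(193.7), np.float64(267.9)), 347, (183, 259, 23, 19))] [[ 0.46166743 -0.00878576  0.029     ]]
[]Traceback (most recent call last):
  File "<stdin>", line 13, in <module>
IndexError: list index out of range
```

View pics/w9z.png

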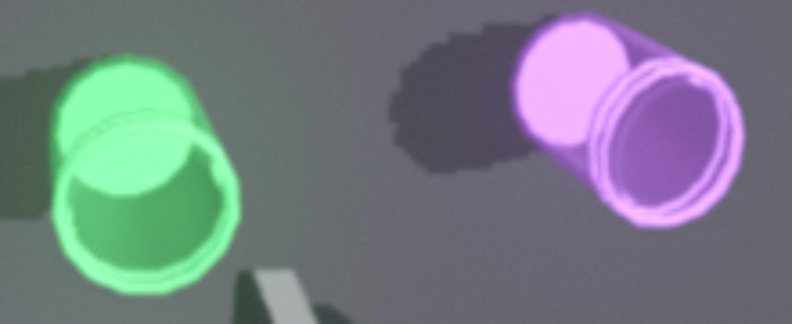

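Request:
step_arm --pt "-6 14 0 0.1 -1.1 0.3" --pt "-4 8 15 0 0 0" --pt "0 0 18 0 0 0" --pt "0 0 12 0 0 0" --pt "0 0 0 0 0 0"

```text
clock: 20.78
position: [0.4634, -0.0089, 0.0693]
ee_rot: [0.001, 1.0, 0.0, 0.001]
ft_force: [-0.0, 1.5, -0.4]
grip_width: 0.642
```

Run:
```python
from a import *
im,i=snap('wrist','w10')
go([.461,-.0084,.034],90)
```

```text
pos [ 0.4637 -0.0089  0.0698] turn(tool deg) [ 0.04  0.12 -0.08] shift in new axes mm [ 2.7  0.5 35.8] in current axes [ 2.8  0.4 35.8] t 20.82 F [-0.8  0.9  0.6] w 54.8 q7 [-0.3   0.14  0.23  2.07 -0.04  0.94  1.53]
```

View pics/w10.png

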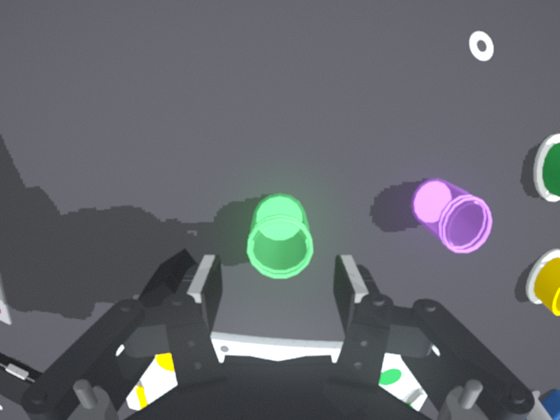

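Request:
step_arm --pt "2.7 0.5 10 0 0.1 0" --pt "0 0 12 0 0 0" --pt "0 0 9 0 0 0" --pt "0 0 2.5 0 0 0" --pt "0 0 0 0 0 0"

```text
clock: 21.45
position: [0.4613, -0.0085, 0.0346]
ee_rot: [0.001, 1.0, 0.0, 0.001]
ft_force: [-0.2, -0.8, 0.5]
grip_width: 0.644
```

Run:
```python
from a import *
go([.461,-.0084,.034],90)
```

```text
pos [ 0.4613 -0.0085  0.0346] turn(tool deg) [ 0.04  0.07 -0.1 ] shift in new axes mm [0.3 0.1 0.6] in current axes [0.3 0.1 0.6] t 21.45 F [-0.2 -0.8  0.5] w 55.0 q7 [-0.29  0.2   0.23  2.1  -0.06  0.85  1.54]
```

Request:
step_arm --pt "0 0 0 0 0 0" --pt "0 0 0 0 0 0" --pt "0 0 0 0 0 0" --pt "0 0 0 0 0 0" --pt "0 0 -15 0 0 0" --pt "0 0 -35 0 0 0" --pt "0 0 -45 0 0 0" --pt "0 0 -25 0 0 0" --pt "0 0 0 0 0 0" --jaw 25 --force 30

```text
clock: 22.58
position: [0.4616, -0.0089, 0.163]
ee_rot: [0.001, 1.0, 0.0, 0.002]
ft_force: [-0.9, 0.6, -0.6]
grip_width: 0.41
```

Run:
```python
from a import *
snap('top','t11')
go([.417,.20,.15],90)
T=load('t11')
for c in ('violet','green','yellow'): print(c,[b for b in blobs(mask(T[0],c),150)])
```

```text
pos [ 0.4611 -0.009   0.1619] turn(tool deg) [ 0.04  0.17 -0.14] shift in new axes mm [ 44.1 209.   11.9] in current axes [ 44.6 208.8  11.9] t 22.62 F [-0.2 -0.6  0.2] w 34.9 q7 [-0.31  0.01  0.24  1.98 -0.    1.14  1.49]
violet [((np.float64(301.4), np.float64(160.4)), 175, (287, 153, 32, 26)), ((np.float64(143.3), np.float64(237.8)), 384, (132, 227, 24, 21)), ((np.float64(250.5), np.float64(254.8)), 216, (242, 247, 17, 17))]
green [((np.float64(193.7), np.float64(267.9)), 348, (183, 259, 23, 19))]
yellow [((np.float64(342.7), np.float64(165.2)), 204, (328, 157, 32, 28)), ((np.float64(184.5), np.float64(220.8)), 374, (173, 210, 24, 22))]
```

View pics/t11.png

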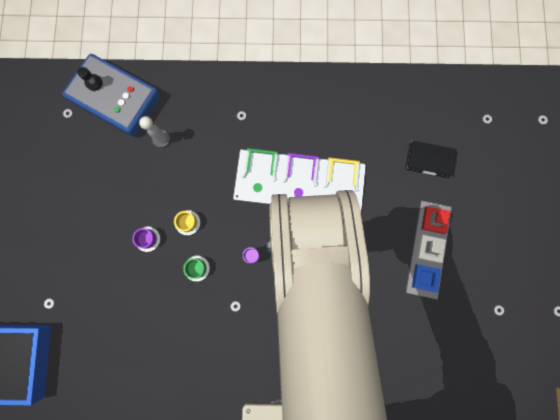

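Request:
step_arm --pt "9 40 0 0 0 0" --pt "13 50 0 0 0 0" --pt "13 50 0 0 0 0" --pt "7 28 0 0 0 0" --pt "0 0 0 0 0 0" --pt "0 0 0 0 0 0"

```text
clock: 23.38
position: [0.4155, 0.1615, 0.1571]
ee_rot: [0.003, 1.0, -0.002, -0.002]
ft_force: [0.4, -0.4, -0.8]
grip_width: 0.409
```

Run:
```python
from a import *
im,i=snap('wrist','w12')
go([.417,.236,.10],90)
```

```text
pos [0.4155 0.1615 0.1572] turn(tool deg) [-0.17 -0.23 -0.31] shift in new axes mm [-1.5 74.5 57.2] in current axes [-1.3 74.7 56.9] t 23.43 F [-0.3  0.  -1.4] w 35.1 q7 [-0.51 -0.    0.04  2.01  0.    1.14  1.09]
```

View pics/w12.png

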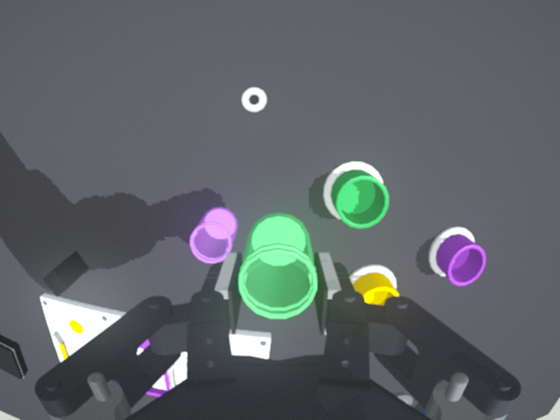

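```bash
cat >> a.py <<'E'
from scipy.optimize import least_squares
def rimfit(m,K,R,t,z,fish=True,box=None,half=80):
    """circle through the outline points that face away from the camera's nadir, cast on plane z"""
    if box is not None:
        x,y,w,h=box; q=np.zeros_like(m); q[y:y+h,x:x+w]=m[y:y+h,x:x+w]; m=q
    c=max(cv2.findContours(m,cv2.RETR_EXTERNAL,cv2.CHAIN_APPROX_NONE)[0],key=cv2.contourArea)[:,0,:]
    P=onplane(c,z,K,R,t,fish)[:,:2]; C=(-R.T@t)[:2]; 
    m0=P.mean(0)
    for k in range(4):
        u=(m0-C)/np.linalg.norm(m0-C); d=P-m0; a=np.degrees(np.arccos(np.clip((d@u)/np.linalg.norm(d,axis=1),-1,1)))
        Q=P[a<half]
        s=least_squares(lambda p:np.hypot(Q[:,0]-p[0],Q[:,1]-p[1])-p[2],[*m0,.024],loss='soft_l1',f_scale=.001)
        m0=s.x[:2]
    return s.x,np.sqrt(np.mean(s.fun**2)),len(Q)
E
python3 - <<'E'
from a import *
im,K,R,t=load('w12')
m=mask(im,'green',100,40); print(blobs(m,200))
print('green car',rimfit(m,K,R,t,.038,True,(315,155,80,80)))
mv=mask(im,'violet',80,40);print(blobs(mv,200)); print('viol car',rimfit(mv,K,R,t,.038,True,(425,220,70,75)))
T=load('t11')
for c,b in (('green',(183,259,24,20)),('violet',(131,226,26,23)),('yellow',(172,209,26,24))):
    print('top',c,rimfit(mask(T[0],c),*T[1:],.038,False,b,100))
cv2.imwrite('pics/w12z.png',cv2.resize(im[140:300,190:500],None,fx=2.5,fy=2.5))
E
```

```text
[((np.float64(359.7), np.float64(199.0)), 2549, (332, 170, 57, 59)), ((np.float64(277.8), np.float64(267.9)), 6629, (237, 213, 82, 106))]
green car (array([0.41757028, 0.23544268, 0.02349814]), np.float64(0.00027302747772340084), 67)
[((np.float64(213.2), np.float64(235.3)), 1890, (189, 206, 49, 58)), ((np.float64(461.0), np.float64(259.9)), 1897, (436, 235, 51, 52)), ((np.float64(159.3), np.float64(388.3)), 221, (145, 371, 28, 27))]
viol car (array([0.48587496, 0.35755263, 0.02400126]), np.float64(0.0003977008126998024), 50)
top green (array([0.41783406, 0.23738968, 0.02057414]), np.float64(0.0006494086470678105), 30)
top violet (array([0.48678349, 0.35834302, 0.02194598]), np.float64(0.0007522866070395289), 29)
top yellow (array([0.52825113, 0.26410483, 0.02177569]), np.float64(0.0009793988431497152), 31)
```

View pics/w12z.png

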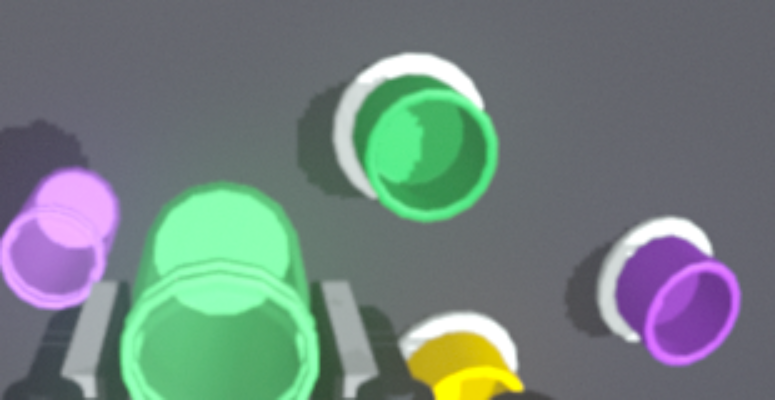

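Run:
```python
from a import *
im,K,R,t=load('w12')
m=mask(im,'green',60,40)
o=manip.get_obs();p=o['position'];Rt=Ro.from_quat(o['ee_rot']).as_matrix()
r=rimfit(m,K,R,t,p[2]+.0214,True,(232,205,95,120),80);print(r)
d=np.append(r[0][:2],p[2]+.0214)-p; print('held rim in tool mm',Rt.T@d*1000)
# cup axis below; target
g=np.array([.4176,.2354]); 
go([*(g-(r[0][:2]-p[:2])),.09],90)
```

```text
(array([0.41030634, 0.16341326, 0.0212302 ]), np.float64(0.0016362386025044222), 163)
held rim in tool mm [  5.27975392   1.82986441 -21.38492639]
pos [0.4155 0.1615 0.1572] turn(tool deg) [-0.17 -0.23 -0.31] shift in new axes mm [-7.3 72.  67.2] in current axes [-7.2 72.2 66.9] t 23.43 F [-0.3  0.  -1.4] w 35.1 q7 [-0.51 -0.    0.04  2.01  0.    1.14  1.09]
```

Run:
```python
from a import *
im,K,R,t=load('w12')
cv2.imwrite('pics/w12h.png',cv2.resize(im[205:330,225:330],None,fx=6,fy=4.8))
p=np.array([.4155,.1615,.1572])
P=onplane([(237.5,280),(317.5,280),(277.5,318),(277.5,246)],p[2]+.0214,K,R,t,True);print((P-p).round(4))
```

```text
[[-0.0047 -0.0158  0.0214]
 [-0.0046  0.0186  0.0214]
 [ 0.0156  0.0013  0.0214]
 [-0.0209  0.0015  0.0214]]
```

View pics/w12h.png

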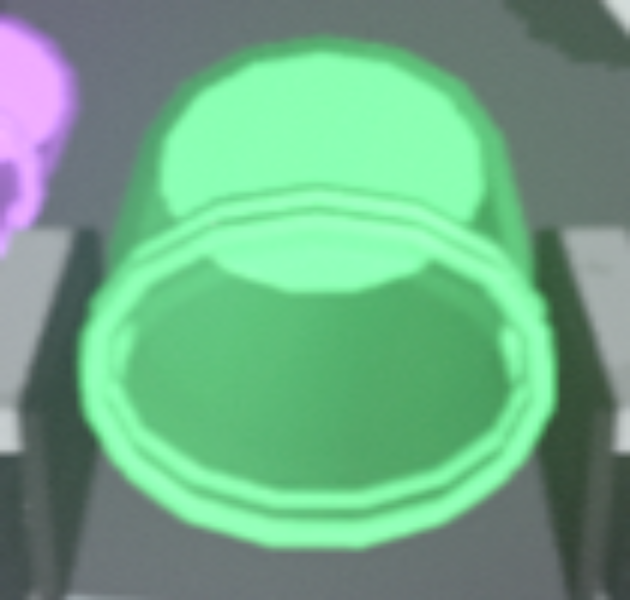

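Run:
```python
from a import *
im,K,R,t=load('w12')
p=np.array([.4155,.1615,.1572])
s=lambda a:np.array(a)/[6,4.8]+[225,205]
P=onplane(s([(322,38),(322,292),(160,160),(485,160)]),p[2]-.0346+.002,K,R,t,True);print((P-p).round(4))
```

```text
[[-0.0173  0.0019 -0.0326]
 [ 0.0165  0.0018 -0.0326]
 [-0.0017 -0.014  -0.0326]
 [-0.0015  0.0178 -0.0326]]
```

Request:
step_arm --pt "-1.5 25 0 -0.2 -0.2 -0.3" --pt "-2 32 10 0 0 0" --pt "0 12 15 0 0 0" --pt "0 0 20 0 0 0" --pt "0 0 12 0 0 0" --pt "0 0 0 0 0 0" --pt "0 0 0 0 0 0"

```text
clock: 24.3
position: [0.4216, 0.2246, 0.0967]
ee_rot: [0.006, 1.0, -0.001, -0.001]
ft_force: [-0.0, -0.2, -0.5]
grip_width: 0.406
```

Run:
```python
from a import *
im,i=snap('wrist','w13')
cv2.imwrite('pics/w13z.png',cv2.resize(im[130:330,180:380],None,fx=3.5,fy=2.9))
go([.4191,.2338,.082],90)
```

```text
pos [0.4216 0.2246 0.0967] turn(tool deg) [-0.12 -0.07 -0.65] shift in new axes mm [ 2.5  9.2 14.7] in current axes [ 2.6  9.2 14.7] t 24.35 F [-0.5 -0.5 -0.1] w 34.9 q7 [-0.57  0.14 -0.02  2.    0.    1.01  0.97]
```

View pics/w13z.png

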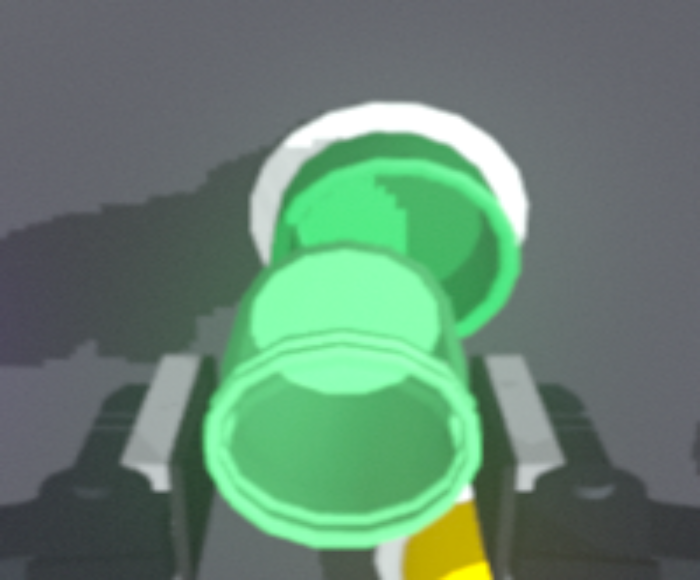

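Request:
step_arm --pt "2.5 7 5 0 0 -0.6" --pt "0 2.2 6 0 0 0" --pt "0 0 3 0 0 0" --pt "0 0 0 0 0 0"

```text
clock: 24.85
position: [0.4194, 0.2349, 0.0826]
ee_rot: [-0.0, 1.0, -0.001, 0.0]
ft_force: [-0.3, -0.3, -0.7]
grip_width: 0.411
```

Run:
```python
from a import *
im,i=snap('wrist','w14')
cv2.imwrite('pics/w14z.png',cv2.resize(im[130:330,180:380],None,fx=3.5,fy=2.9))
go([.4191,.2338,.082],90)
```

```text
pos [0.4195 0.2349 0.0828] turn(tool deg) [-0.06  0.02  0.01] shift in new axes mm [ 0.4 -1.1  0.8] in current axes [ 0.4 -1.1  0.8] t 24.9 F [-0.9  0.1 -0.5] w 34.8 q7 [-0.58  0.16 -0.03  2.    0.01  0.98  0.96]
```

View pics/w14z.png

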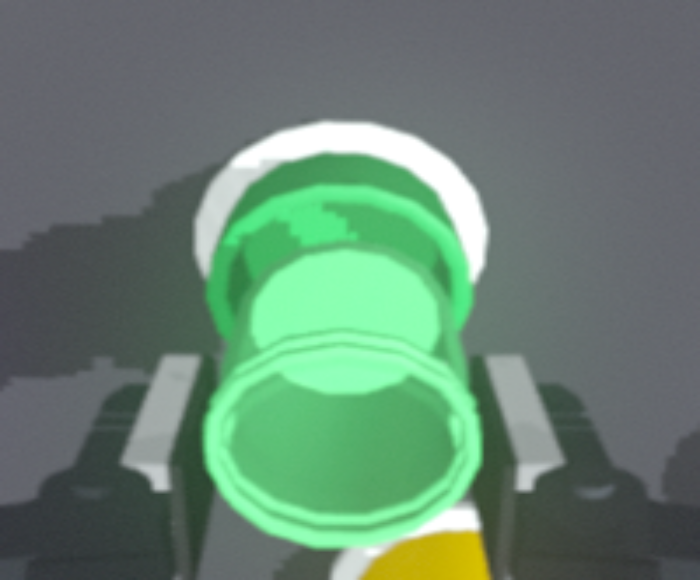

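Run:
```python
from a import *
im,K,R,t=load('w14')
s=lambda a:np.array(a)/[3.5,2.9]+[180,130]
a=onplane(s([(340,185)]),.038,K,R,t,True)[0]; f=onplane(s([(341,122)]),.005,K,R,t,True)[0]
b=onplane(s([(343,245)]),.0828-.0346,K,R,t,True)[0]; r=onplane(s([(343,332),(343,547)]),.0828+.0214,K,R,t,True)
print('carrier c from rim',a[0]+.024,'flange',f[0]+.030,'cup c bottom',b[0]+.018,'cup rim',r[:,0].mean())
```

```text
carrier c from rim 0.4182182530805768 flange 0.41762618985388356 cup c bottom 0.4217803740707915 cup rim 0.4164308534862136
```

Request:
step_arm --pt "0.7 -1.1 5 0 0 0" --pt "0 0 6 0 0 0" --pt "0 0 6 0 0 0" --pt "0 0 6 0 0 0" --pt "0 0 0 0 0 0"

```text
clock: 25.52
position: [0.4187, 0.2334, 0.058]
ee_rot: [0.0, 1.0, -0.001, 0.0]
ft_force: [0.9, -0.6, -0.3]
grip_width: 0.412
```

Run:
```python
from a import *
im,i=snap('wrist','w15')
cv2.imwrite('pics/w15z.png',cv2.resize(im[130:330,180:380],None,fx=3.5,fy=2.9))
go([.4188,.2338,.0430],90)
```

```text
pos [0.4188 0.2335 0.0583] turn(tool deg) [-0.06  0.02 -0.02] shift in new axes mm [ 0.   0.3 15.3] in current axes [ 0.1  0.3 15.3] t 25.57 F [ 0.4 -0.4 -1.3] w 35.2 q7 [-0.58  0.2  -0.03  2.02  0.01  0.92  0.96]
```

View pics/w15z.png

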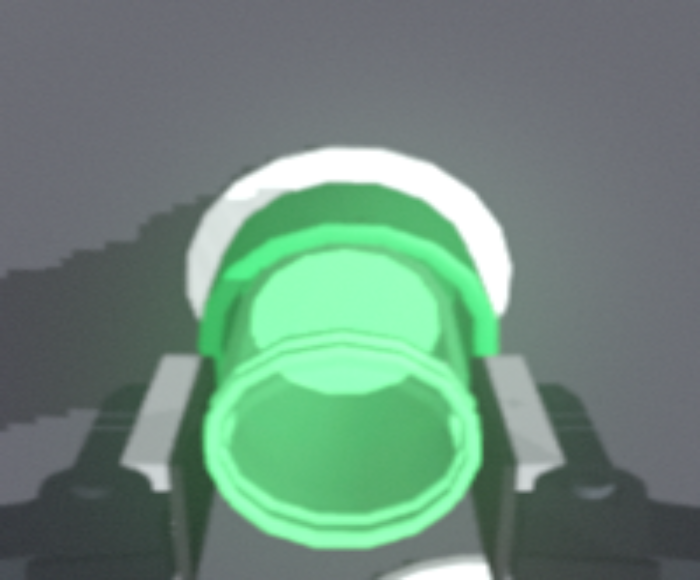

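Request:
step_arm --pt "0 0.9 6 0 0 0" --pt "0 0 5 0 0 0" --pt "0 0 3.5 0 0 0" --pt "0 0 1 0 0 0" --pt "0 0 0 0 0 0"

```text
clock: 26.2
position: [0.4194, 0.2347, 0.0429]
ee_rot: [0.0, 1.0, -0.0, 0.001]
ft_force: [-0.4, -0.9, 2.1]
grip_width: 0.41
```

Request:
step_arm --pt "0 0 0 0 0 0" --pt "0 0 0 0 0 0" --pt "0 0 0 0 0 0" --pt "0 0 -10 0 0 0" --pt "0 0 -25 0 0 0" --pt "0 0 -35 0 0 0" --pt "0 0 -25 0 0 0" --pt "0 0 0 0 0 0" --jaw 55

```text
clock: 27.2
position: [0.4195, 0.235, 0.1431]
ee_rot: [0.0, 1.0, 0.0, 0.001]
ft_force: [0.1, -0.1, -0.4]
grip_width: 0.645
```

Run:
```python
from a import *
im,i=snap('wrist','w16')
go([.4496,.1035,.12],90)
```

```text
pos [0.419  0.2347 0.1419] turn(tool deg) [-0.04  0.07 -0.01] shift in new axes mm [ -30.6 -131.2   21.9] in current axes [ -30.6 -131.2   22. ] t 27.25 F [ 0.7  0.1 -0. ] w 55.0 q7 [-0.58  0.09 -0.02  1.95  0.    1.1   0.96]
```

View pics/w16.png

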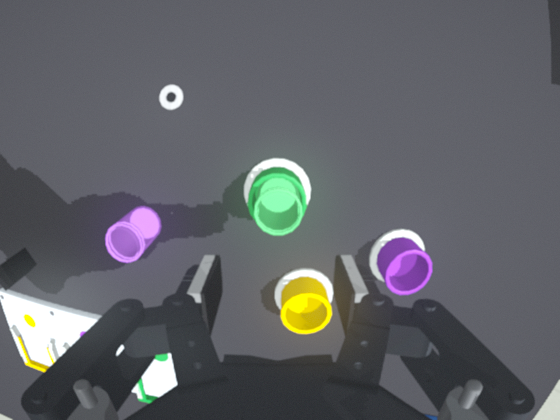

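Request:
step_arm --pt "-7 -30 0 0 0 0" --pt "-9 -40 5 0 0 0" --pt "-9 -40 15 0 0 0" --pt "-4 -16 25 0 0 0" --pt "0 0 15 0 0 0" --pt "0 0 0 0 0 0" --pt "0 0 0 0 0 0"

```text
clock: 28.12
position: [0.4457, 0.1062, 0.0765]
ee_rot: [-0.002, 1.0, -0.001, -0.002]
ft_force: [-0.0, -0.4, -0.0]
grip_width: 0.643
```

Run:
```python
from a import *
im,i=snap('wrist','w17')
go([.449,.104,.034],90)
```

```text
pos [0.4457 0.1063 0.0765] turn(tool deg) [-0.15 -0.25  0.2 ] shift in new axes mm [-3.3 -2.3 42.5] in current axes [-3.5 -2.3 42.5] t 28.18 F [-0.4  0.2  0.3] w 55.1 q7 [-0.43  0.13  0.1   2.06 -0.01  0.96  1.25]
```

View pics/w17.png

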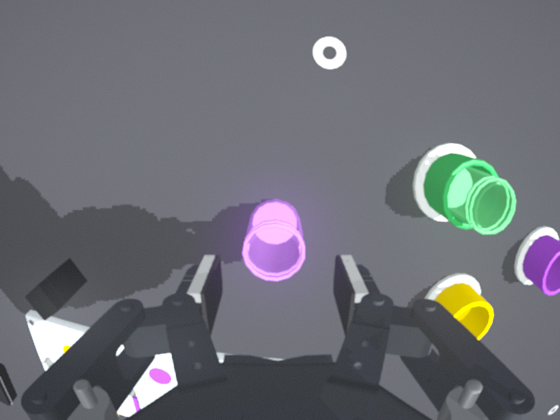

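Run:
```python
from a import *
im,K,R,t=load('w17')
print(onplane([(274,280),(274,221),(243.5,250),(305.5,250)],.056,K,R,t,True).round(4), onplane([(276,201.5)],.002,K,R,t,True))
```

```text
[[0.4652 0.1055 0.056 ]
 [0.4289 0.1055 0.056 ]
 [0.4461 0.0886 0.056 ]
 [0.446  0.123  0.056 ]] [[0.43384173 0.10619856 0.002     ]]
```

Request:
step_arm --pt "-2.3 -2.2 12 -0.1 -0.2 0" --pt "0 0 14 0 0 0" --pt "0 0 11 0 0 0" --pt "0 0 4 0 0 0" --pt "0 0 0 0 0 0"

```text
clock: 28.8
position: [0.4482, 0.1051, 0.0331]
ee_rot: [-0.003, 1.0, -0.0, 0.0]
ft_force: [-0.6, 0.1, -0.0]
grip_width: 0.645
```

Run:
```python
from a import *
go([.448,.1042,.0345],90)
```

```text
pos [0.4482 0.1051 0.0331] turn(tool deg) [-0.01  0.    0.3 ] shift in new axes mm [ 0.2 -0.9 -1.4] in current axes [ 0.2 -0.9 -1.4] t 28.8 F [-0.6  0.1 -0. ] w 55.1 q7 [-0.42  0.2   0.1   2.09 -0.03  0.85  1.27]
```

Request:
step_arm --pt "0 -0.9 -1.4 0 0 0.3" --pt "0 0 0 0 0 0"

```text
clock: 29.05
position: [0.4486, 0.1042, 0.035]
ee_rot: [0.0, 1.0, -0.0, 0.0]
ft_force: [0.9, 0.2, -0.4]
grip_width: 0.639
```

Request:
step_arm --pt "0 0 0 0 0 0" --pt "0 0 0 0 0 0" --pt "0 0 0 0 0 0" --pt "0 0 0 0 0 0" --pt "0 0 -15 0 0 0" --pt "0 0 -35 0 0 0" --pt "0 0 -45 0 0 0" --pt "0 0 -25 0 0 0" --pt "0 0 0 0 0 0" --jaw 25 --force 30

```text
clock: 30.18
position: [0.4486, 0.1041, 0.163]
ee_rot: [0.0, 1.0, 0.0, 0.002]
ft_force: [0.7, 0.1, -0.4]
grip_width: 0.411
```

Run:
```python
from a import *
go([.475,.28,.15],90)
```

```text
pos [0.4486 0.1041 0.163 ] turn(tool deg) [ 0.05  0.18 -0.05] shift in new axes mm [-26.4 175.9  13. ] in current axes [-26.2 175.9  13.2] t 30.18 F [ 0.7  0.1 -0.4] w 35.1 q7 [-0.43  0.02  0.1   1.97 -0.    1.15  1.24]
```

Request:
step_arm --pt "-5 35 0 0 0 0" --pt "-7 48 0 0 0 0" --pt "-7 48 0 0 0 0" --pt "-6 38 0 0 0 0" --pt "0 0 0 0 0 0" --pt "0 0 0 0 0 0"

```text
clock: 30.92
position: [0.473, 0.2757, 0.1606]
ee_rot: [0.002, 1.0, -0.001, -0.0]
ft_force: [0.2, -0.4, -1.7]
grip_width: 0.408
```

Run:
```python
from a import *
im,i=snap('wrist','w18')
go([.486,.357,.09],90)
cv2.imwrite('pics/w18z.png',cv2.resize(im[130:330,220:420],None,fx=3.5,fy=2.9))
mv=mask(im,'violet',80,40);print(blobs(mv,200))
```

```text
pos [0.4729 0.2758 0.1606] turn(tool deg) [-0.07 -0.02 -0.23] shift in new axes mm [-13.1  81.2  70.6] in current axes [-12.8  81.4  70.5] t 30.98 F [-0.5  0.1 -0.7] w 34.7 q7 [-0.6   0.21 -0.02  1.76  0.    1.17  0.95]
[((np.float64(365.9), np.float64(208.6)), 2532, (338, 180, 58, 58)), ((np.float64(277.8), np.float64(270.3)), 7334, (230, 213, 96, 107)), ((np.float64(58.2), np.float64(339.5)), 342, (43, 313, 37, 41))]
```

View pics/w18.png

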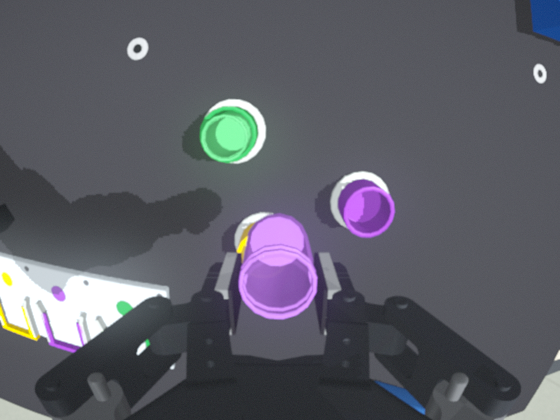

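Run:
```python
from a import *
im,K,R,t=load('w18')
mv=mask(im,'violet',80,40)
r=rimfit(mv,K,R,t,.038,True,(330,172,70,70));print(r)
go([r[0][0]+.0012,r[0][1]-.0014,.083],90)
```

```text
(array([0.48564561, 0.35747259, 0.02409914]), np.float64(0.00029420308296308577), 66)
pos [0.4729 0.2758 0.1606] turn(tool deg) [-0.07 -0.02 -0.23] shift in new axes mm [-14.   80.3  77.6] in current axes [-13.7  80.5  77.5] t 30.98 F [-0.5  0.1 -0.7] w 34.7 q7 [-0.6   0.21 -0.02  1.76  0.    1.17  0.95]
```

Request:
step_arm --pt "-4 22 0 0 0 -0.2" --pt "-6 32 10 0 0 0" --pt "-4 20 20 0 0 0" --pt "0 4 25 0 0 0" --pt "0 0 10 0 0 0" --pt "0 0 0 0 0 0" --pt "0 0 0 0 0 0"

```text
clock: 31.85
position: [0.4895, 0.3573, 0.0959]
ee_rot: [0.002, 1.0, 0.001, 0.001]
ft_force: [0.7, -0.2, 0.1]
grip_width: 0.41
```

Run:
```python
from a import *
go([.4868,.3561,.083],90)
```

```text
pos [0.4895 0.3573 0.0959] turn(tool deg) [ 0.09  0.15 -0.27] shift in new axes mm [ 2.7 -1.2 12.9] in current axes [ 2.8 -1.2 12.9] t 31.85 F [ 0.7 -0.2  0.1] w 35.0 q7 [-0.67  0.4  -0.04  1.67  0.02  1.07  0.85]
```

Request:
step_arm --pt "2.7 -1.2 6 0 0.1 -0.3" --pt "0 0 6 0 0 0" --pt "0 0 0 0 0 0"

```text
clock: 32.22
position: [0.4874, 0.356, 0.0848]
ee_rot: [-0.0, 1.0, 0.002, 0.001]
ft_force: [-1.5, -0.0, -1.0]
grip_width: 0.411
```

Run:
```python
from a import *
im,i=snap('wrist','w19')
cv2.imwrite('pics/w19z.png',cv2.resize(im[130:330,180:380],None,fx=3.5,fy=2.9))
go([.4868,.3561,.083],90)
```

```text
pos [0.4876 0.3561 0.085 ] turn(tool deg) [0.19 0.17 0.  ] shift in new axes mm [0.8 0.  2. ] in current axes [0.8 0.  2. ] t 32.27 F [ 0.7  0.5 -0.2] w 34.5 q7 [-0.67  0.4  -0.05  1.69  0.02  1.05  0.85]
```

View pics/w19z.png

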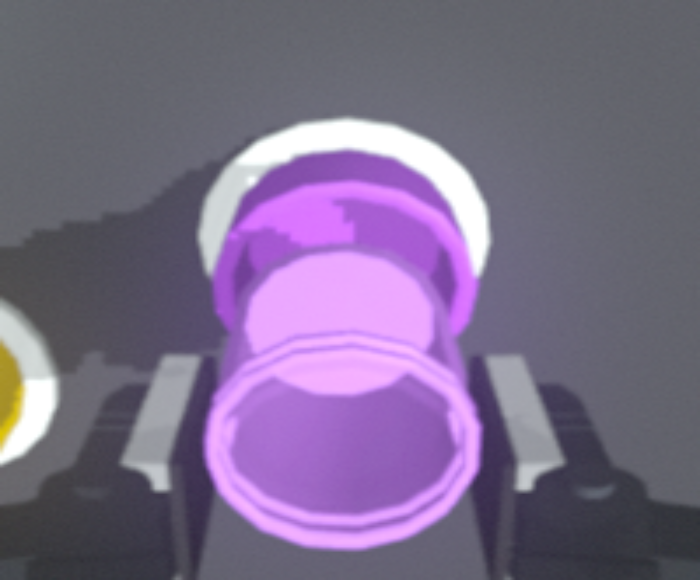

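Request:
step_arm --pt "0.8 0.6 6 0.2 0.2 0" --pt "0 0 7 0 0 0" --pt "0 0 7 0 0 0" --pt "0 0 6 0 0 0" --pt "0 0 0 0 0 0"

```text
clock: 32.9
position: [0.4864, 0.3568, 0.0569]
ee_rot: [-0.0, 1.0, -0.0, -0.001]
ft_force: [1.0, 0.3, -0.8]
grip_width: 0.41
```

Run:
```python
from a import *
im,i=snap('wrist','w20')
cv2.imwrite('pics/w20z.png',cv2.resize(im[130:330,180:380],None,fx=3.5,fy=2.9))
go([.4868,.3566,.0433],90)
```

```text
pos [0.4866 0.3569 0.0572] turn(tool deg) [-0.03 -0.06  0.01] shift in new axes mm [-0.2 -0.3 13.9] in current axes [-0.2 -0.2 13.9] t 32.95 F [ 0.4  0.1 -0.3] w 34.8 q7 [-0.67  0.44 -0.05  1.7   0.02  1.    0.85]
```

View pics/w20z.png

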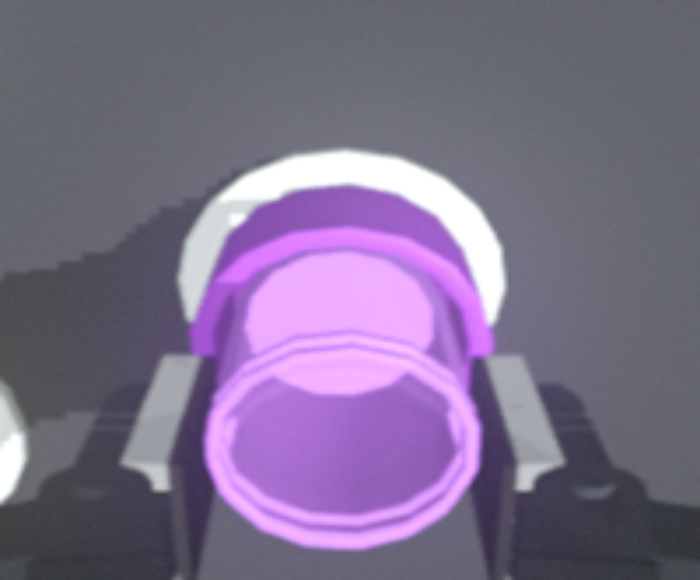

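Request:
step_arm --pt "0 0 6 0 0 0" --pt "0 0 4.5 0 0 0" --pt "0 0 2.5 0 0 0" --pt "0 0 1 0 0 0" --pt "0 0 0 0 0 0"

```text
clock: 33.58
position: [0.4872, 0.3571, 0.0437]
ee_rot: [0.0, 1.0, 0.0, 0.0]
ft_force: [-0.6, -0.2, 0.5]
grip_width: 0.407
```

Request:
step_arm --pt "0 0 0 0 0 0" --pt "0 0 0 0 0 0" --pt "0 0 0 0 0 0" --pt "0 0 -10 0 0 0" --pt "0 0 -25 0 0 0" --pt "0 0 -35 0 0 0" --pt "0 0 -25 0 0 0" --pt "0 0 0 0 0 0" --jaw 62

```text
clock: 34.58
position: [0.4876, 0.3573, 0.1441]
ee_rot: [0.0, 1.0, 0.001, 0.001]
ft_force: [0.3, 0.3, -0.2]
grip_width: 0.724
```

Run:
```python
from a import *
im,i=snap('wrist','w21')
im,_=snap('scene','s21')
cv2.imwrite('pics/s21z.png',cv2.resize(im[150:280,100:440],None,fx=2.3,fy=2.3,interpolation=cv2.INTER_CUBIC))
go([.4868,.3566,.0433],90)
```

```text
pos [0.4866 0.3565 0.1415] turn(tool deg) [-0.06 -0.08 -0.  ] shift in new axes mm [-0.2  0.1 98.2] in current axes [-0.3  0.2 98.2] t 34.67 F [ 0.  -0.   0.3] w 61.7 q7 [-0.67  0.35 -0.04  1.63  0.02  1.16  0.85]
```

View pics/w21.png

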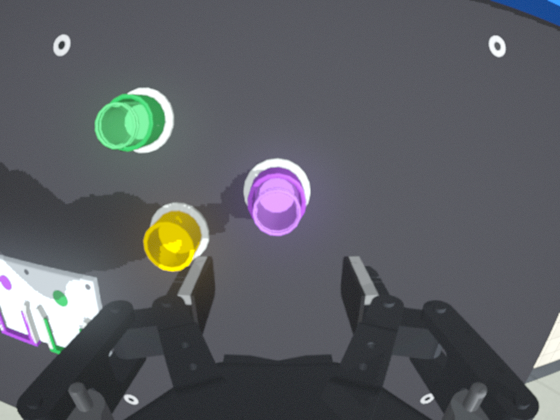

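View pics/s21z.png

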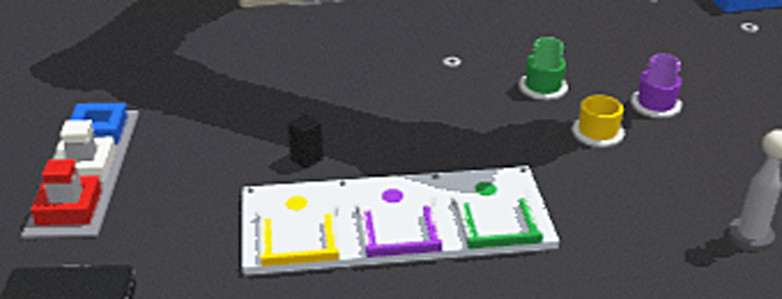

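Request:
step_arm --pt "0 0 15 0 0 5.9" --pt "0 0 30 0 0 0" --pt "0 0 30 0 0 0" --pt "0 0 15 0 0 0" --pt "0 0 0 0 0 0"

```text
clock: 35.3
position: [0.4841, 0.3546, 0.0446]
ee_rot: [0.053, 0.999, -0.003, -0.003]
ft_force: [0.1, 0.8, 0.3]
grip_width: 0.726
```

Run:
```python
from a import *
go([.4864,.3566,.0155],84.06)
```

```text
pos [0.4841 0.3546 0.0446] turn(tool deg) [-0.34 -0.34 -0.15] shift in new axes mm [-2.   2.3 29.1] in current axes [-2.2  2.4 29.1] t 35.3 F [0.1 0.8 0.3] w 62.0 q7 [-0.68  0.45 -0.03  1.71  0.02  0.99  0.74]
```

Request:
step_arm --pt "-2.1 2.3 8 -0.3 -0.3 0" --pt "0 0 10 0 0 0" --pt "0 0 8 0 0 0" --pt "0 0 2.5 0 0 0" --pt "0 0 0 0 0 0"

```text
clock: 35.92
position: [0.4878, 0.3577, 0.0165]
ee_rot: [0.053, 0.999, 0.001, 0.001]
ft_force: [1.3, 0.1, -0.2]
grip_width: 0.73
```

Run:
```python
from a import *
go([.4864,.3566,.0155],84.06)
im,i=snap('wrist','w22')
cv2.imwrite('pics/w22z.png',cv2.resize(im[130:330,180:380],None,fx=3.5,fy=2.9))
```

```text
pos [0.4878 0.3577 0.0165] turn(tool deg) [ 0.12  0.12 -0.16] shift in new axes mm [ 1.3 -1.2  1. ] in current axes [ 1.3 -1.2  0.9] t 35.92 F [ 1.3  0.1 -0.2] w 62.3 q7 [-0.68  0.49 -0.03  1.73  0.02  0.92  0.74]
```

View pics/w22z.png

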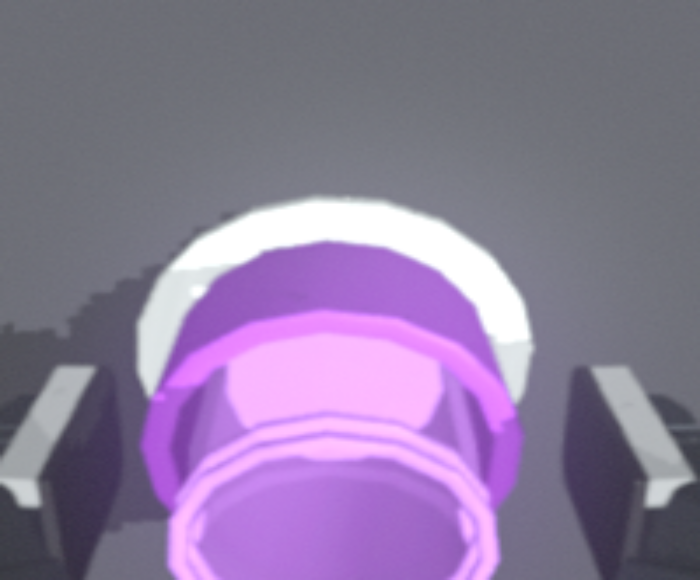

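Request:
step_arm --pt "1.3 -1.2 0.8 0.1 0.1 0" --pt "0 0 0 0 0 0" --pt "0 0 0 0 0 0" --pt "0 0 0 0 0 0" --pt "0 0 0 0 0 0" --jaw 35 --force 45

```text
clock: 36.6
position: [0.4868, 0.3569, 0.0167]
ee_rot: [0.053, 0.999, 0.001, 0.001]
ft_force: [0.7, 0.1, -0.3]
grip_width: 0.546
```

Run:
```python
from a import *
go([.5986,-.006,.115],84.06)
```

```text
pos [0.4868 0.3569 0.0167] turn(tool deg) [ 0.08  0.08 -0.16] shift in new axes mm [-148.7 -349.4  -98.3] in current axes [-149.8 -348.9  -98.6] t 36.6 F [ 0.7  0.1 -0.3] w 46.7 q7 [-0.68  0.49 -0.03  1.73  0.02  0.92  0.74]
```

Request:
step_arm --pt "0 0 -15 0 0 0" --pt "0 0 -35 0 0 0" --pt "0 0 -40 0 0 0" --pt "-10 -25 -10 0 0 0" --pt "-20 -48 0 0 0 0" --pt "-23 -53 0 0 0 0" --pt "-23 -53 0 0 0 0" --pt "-23 -53 0 0 0 0" --pt "-20 -48 0 0 0 0" --pt "-10 -25 0 0 0 0" --pt "0 0 0 0 0 0" --pt "0 0 0 0 0 0"

```text
clock: 38.1
position: [0.5867, 0.0324, 0.1313]
ee_rot: [0.052, 0.999, 0.003, 0.005]
ft_force: [0.0, 0.3, -1.2]
grip_width: 0.549
```

Run:
```python
from a import *
im,i=snap('wrist','w23')
go([.603,-.006,.115],84.06)
```

```text
pos [0.5867 0.0324 0.1312] turn(tool deg) [0.42 0.56 0.03] shift in new axes mm [-20.2 -36.5  16.2] in current axes [-20.  -36.6  16.2] t 38.15 F [ 1.  -0.1 -1.2] w 46.8 q7 [-0.25  0.32  0.14  1.7  -0.05  1.11  1.38]
```

View pics/w23.png

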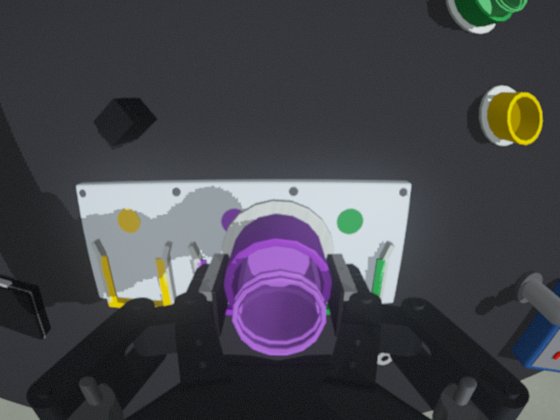

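Run:
```python
from a import *
P=[]
for tag in ('w1','w2','w6','w23'):
    im,K,R,t=load(tag)
    for c in ('green','yellow','violet'):
        for b in blobs(mask(im,c,70,60),120):
            if b[1]<900:
                p=onplane(b[0],.012,K,R,t,True)[0]
                if .58<p[0]<.63 and abs(p[1])<.13: print(tag,c,b[0],b[1],p.round(4))
```

```text
w1 green (np.float64(374.1), np.float64(151.8)) 310 [0.614  0.0947 0.012 ]
w1 yellow (np.float64(191.8), np.float64(147.9)) 340 [ 0.5928 -0.104   0.012 ]
w1 violet (np.float64(283.3), np.float64(148.3)) 350 [ 0.6034 -0.0047  0.012 ]
w2 green (np.float64(259.0), np.float64(141.5)) 755 [0.6139 0.0951 0.012 ]
w2 yellow (np.float64(38.4), np.float64(126.2)) 377 [ 0.5928 -0.1042  0.012 ]
w2 violet (np.float64(133.1), np.float64(130.1)) 601 [ 0.6032 -0.0045  0.012 ]
w6 green (np.float64(521.6), np.float64(189.9)) 314 [0.614 0.095 0.012]
w6 yellow (np.float64(313.7), np.float64(157.1)) 792 [ 0.5929 -0.1038  0.012 ]
w6 violet (np.float64(435.1), np.float64(174.3)) 559 [ 0.6034 -0.0045  0.012 ]
w23 green (np.float64(349.5), np.float64(221.0)) 503 [0.614 0.095 0.012]
w23 yellow (np.float64(128.3), np.float64(220.4)) 426 [ 0.5929 -0.1041  0.012 ]
w23 violet (np.float64(228.9), np.float64(217.4)) 218 [ 0.5995 -0.0088  0.012 ]
```

Request:
step_arm --pt "-10 -18 0 0.4 0.5 0" --pt "-8 -16 10 0 0 0" --pt "-2 -3 20 0 0 0" --pt "0 0 25 0 0 0" --pt "0 0 12 0 0 0" --pt "0 0 0 0 0 0" --pt "0 0 0 0 0 0"

```text
clock: 39.02
position: [0.6029, -0.0076, 0.0582]
ee_rot: [0.05, 0.999, -0.0, -0.001]
ft_force: [-0.5, -0.2, -1.4]
grip_width: 0.55
```

Run:
```python
from a import *
go([.6037,-.0061,.0300],84.0)
```

```text
pos [ 0.6029 -0.0076  0.0582] turn(tool deg) [-0.02 -0.15  0.24] shift in new axes mm [-0.6  1.6 28.2] in current axes [-0.7  1.6 28.2] t 39.02 F [-0.5 -0.2 -1.4] w 47.0 q7 [-0.19  0.44  0.15  1.71 -0.08  1.    1.46]
```

Request:
step_arm --pt "-0.6 1.6 10 0 -0.1 0.2" --pt "0 0 10 0 0 0" --pt "0 0 5 0 0 0" --pt "0 0 2 0 0 0" --pt "0 0 0 0 0 0"

```text
clock: 39.65
position: [0.6046, -0.0056, 0.0307]
ee_rot: [0.052, 0.999, 0.0, 0.001]
ft_force: [0.1, -0.0, -0.8]
grip_width: 0.549
```

Run:
```python
from a import *
im,i=snap('wrist','w24')
go([.6037,-.0061,.0300],84.0)
```

```text
pos [ 0.6047 -0.0056  0.0308] turn(tool deg) [0.02 0.1  0.05] shift in new axes mm [ 0.9 -0.6  0.8] in current axes [ 0.9 -0.6  0.8] t 39.7 F [ 0.3  0.  -1.4] w 47.1 q7 [-0.19  0.47  0.15  1.73 -0.08  0.95  1.46]
```

View pics/w24.png

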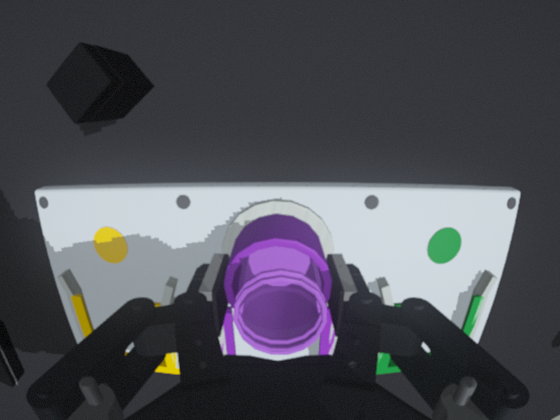

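Request:
step_arm --pt "0 -0.5 1 0 0 0" --pt "-6 0 0.4 0 0 0" --pt "-8 0 0 0 0 0" --pt "-8 0 0 0 0 0" --pt "-6 0 0 0 0 0" --pt "0 0 0 0 0 0"

```text
clock: 40.45
position: [0.6355, -0.0093, 0.03]
ee_rot: [0.052, 0.999, 0.0, 0.002]
ft_force: [-0.1, -0.6, -0.7]
grip_width: 0.552
```

Run:
```python
from a import *
e=np.array([.6034,-.0061]); x=np.array([np.cos(np.radians(-6.0)),np.sin(np.radians(-6.0))])
p=manip.get_obs()['position'];d=p[:2]-e; print('bay x',(-.055+d@x)*1000,'y',(d@[-x[1],x[0]])*1000,p[2])
go([*(e+.055*x),.0297],84.0)
```

```text
bay x -22.780517902942908 y 0.16861022639181591 0.03004068977815521
pos [ 0.6355 -0.0093  0.03  ] turn(tool deg) [0.03 0.19 0.05] shift in new axes mm [-22.8  -0.2   0.3] in current axes [-22.8  -0.2   0.4] t 40.45 F [-0.1 -0.6 -0.7] w 47.2 q7 [-0.17  0.53  0.15  1.64 -0.09  0.97  1.47]
```

Sliding freely with no side force; continuing to the stop.

Request:
step_arm --pt "-7 0 0.4 0 0.2 0" --pt "-6 0 0 0 0 0" --pt "-5 0 0 0 0 0" --pt "-3 0 0 0 0 0" --pt "0 0 0 0 0 0"

```text
clock: 41.08
position: [0.6576, -0.0116, 0.0294]
ee_rot: [0.052, 0.999, 0.0, -0.0]
ft_force: [0.4, 0.1, -1.4]
grip_width: 0.548
```

```bash
cat >> a.py <<'E'
def bay(e):
    e=np.array(e); x=np.array([np.cos(np.radians(-6.0)),np.sin(np.radians(-6.0))])
    o=manip.get_obs();p=o['position'];d=p[:2]-e; print('bay x',((-.055+d@x)*1000).round(2),'y',((d@[-x[1],x[0]])*1000).round(2),'z',p[2].round(4),'F bay',(o['ft_force'][:2]@x).round(1),o['ft_force'].round(1))
E
python3 - <<'E'
from a import *
bay([.6034,-.0061])
E
```

```text
bay x -0.5 y 0.21 z 0.0294 F bay 0.4 [ 0.4  0.1 -1.4]
```

Request:
step_arm --pt "-1.5 0 0 0 0 0" --pt "-1 0 0 0 0 0" --pt "0 0 0 0 0 0"

```text
clock: 41.45
position: [0.6594, -0.0118, 0.0293]
ee_rot: [0.052, 0.999, 0.0, -0.001]
ft_force: [-1.0, -0.2, -0.7]
grip_width: 0.55
```

Run:
```python
from a import *
bay([.6034,-.0061])
```

```text
bay x 1.27 y 0.21 z 0.0293 F bay -1.0 [-1.  -0.2 -0.7]
```

Request:
step_arm --pt "-1.2 0 0.3 0 0 0" --pt "-1 0 0 0 0 0" --pt "0 0 0 0 0 0"

```text
clock: 41.82
position: [0.6595, -0.0117, 0.0291]
ee_rot: [0.052, 0.999, 0.0, -0.004]
ft_force: [-0.8, -0.7, -0.1]
grip_width: 0.546
```

Run:
```python
from a import *
bay([.6034,-.0061])
im,i=snap('wrist','w25')
```

```text
bay x 1.37 y 0.25 z 0.0291 F bay -0.8 [-0.8 -0.7 -0.1]
```

View pics/w25.png

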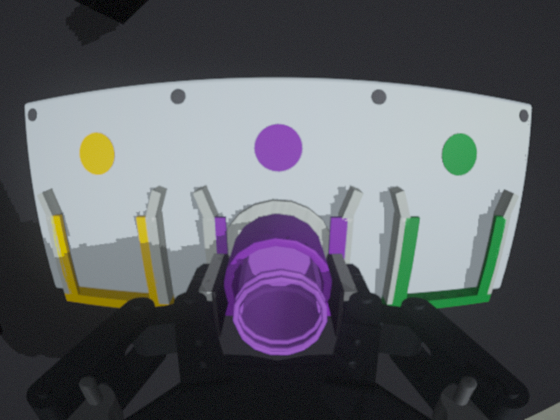

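Request:
step_arm --pt "0.8 0 0.4 0 0.4 0" --pt "0 0 0 0 0 0"

```text
clock: 42.12
position: [0.6594, -0.0117, 0.0291]
ee_rot: [0.052, 0.999, 0.001, -0.006]
ft_force: [-2.5, -0.7, 0.5]
grip_width: 0.548
```

Request:
step_arm --pt "0 0 0 0 0 0" --pt "0 0 0 0 0 0" --pt "0 0 0 0 0 0" --pt "0 0 -10 0 0 0" --pt "0 0 -30 0 0 0" --pt "0 0 -40 0 0 0" --pt "0 0 -30 0 0 0" --pt "0 0 0 0 0 0" --jaw 64

```text
clock: 43.12
position: [0.6619, -0.0121, 0.1456]
ee_rot: [0.052, 0.999, 0.001, -0.005]
ft_force: [-1.3, 0.9, 0.0]
grip_width: 0.749
```

Run:
```python
from a import *
im,i=snap('wrist','w26')
bay([.6034,-.0061])
go([.4188,.20,.14],84)
snap('top','t26')
```

```text
bay x 3.09 y 0.09 z 0.144 F bay -0.1 [-0.1  0.3 -0.5]
pos [ 0.6612 -0.0121  0.144 ] turn(tool deg) [ 0.03 -0.65  0.05] shift in new axes mm [263.2 185.6   4. ] in current axes [263.  185.8   7.1] t 43.17 F [-0.1  0.3 -0.5] w 64.4 q7 [-0.17  0.47  0.17  1.46 -0.08  1.22  1.47]
```

View pics/w26.png

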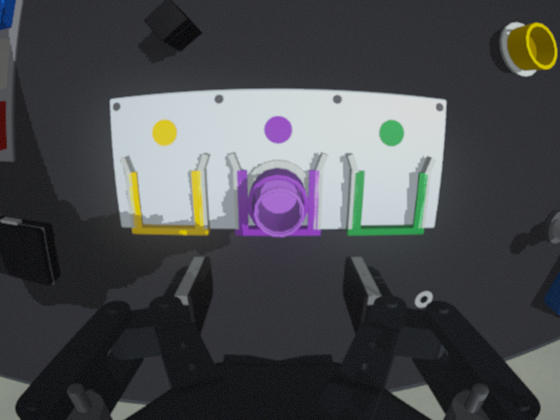

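View pics/t26.png

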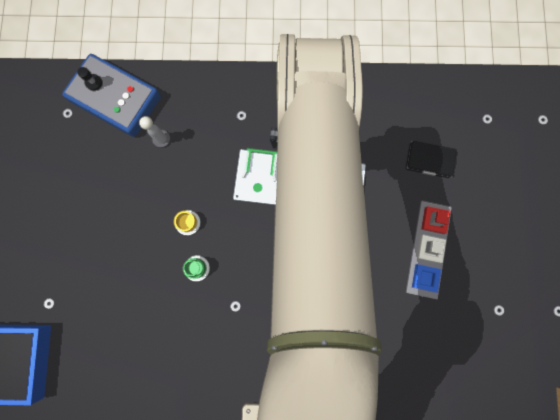

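Run:
```python
from a import *
im,K,R,t=load('w26')
cv2.imwrite('pics/w26z.png',cv2.resize(im[140:245,225:335],None,fx=6,fy=5.5))
b=np.array([.6034,-.0046])+.055*np.array([np.cos(np.radians(-6)),np.sin(np.radians(-6))])
print('bay home (wrist frame)',b)
# cup rim (height .012+.064), sleeve rim (.05)
T=load('t26')
print(blobs(mask(T[0],'green'),80))
print(rimfit(mask(T[0],'green'),*T[1:],.038,False,(180,255,30,26),100))
```

```text
bay home (wrist frame) [ 0.6580987  -0.01034907]
[((np.float64(260.3), np.float64(155.8)), 148, (247, 148, 30, 26)), ((np.float64(193.8), np.float64(268.1)), 314, (184, 259, 22, 19))]
(array([0.41789115, 0.23601851, 0.02081642]), np.float64(0.001124850347363289), 31)
```

View pics/w26z.png

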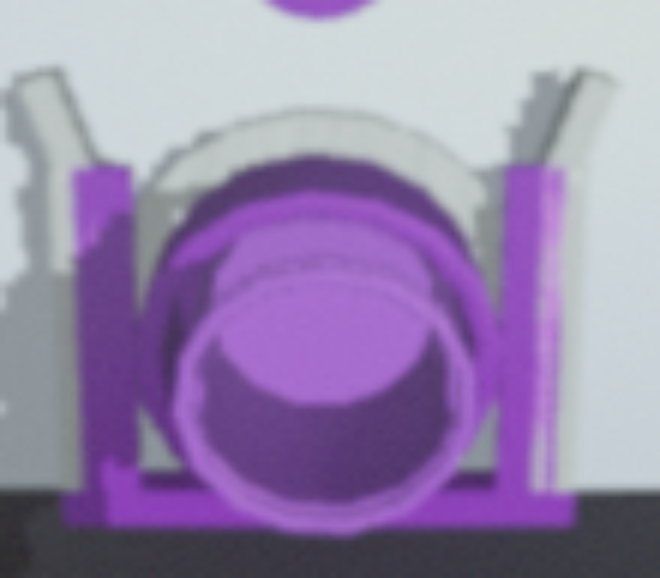

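Run:
```python
from a import *
im,K,R,t=load('w26')
s=lambda a:np.array(a,float)/[6,5.5]+[225,140]
x=np.array([np.cos(np.radians(-6)),np.sin(np.radians(-6))]);y=np.array([-x[1],x[0]]);b=np.array([.6034,-.0046])+.055*x
def f(n,pts,z):
    P=onplane(s(pts),z,K,R,t,True)[:,:2]-b; print(n,np.c_[P@x,P@y].round(4).tolist())
f('flange near (expect -30)',[(325,107)],.017)
f('sleeve rim near (expect -24)',[(322,193)],.050)
f('sleeve rim L/R',[(140,350),(500,350)],.050)
f('cup rim near/far/L/R (+-18)',[(325,258),(335,533),(175,395),(475,395)],.076)
f('lip fronts',[(103,165),(535,165)],.0225)
```

```text
flange near (expect -30) [[-0.0297, 0.0014]]
sleeve rim near (expect -24) [[-0.0229, 0.0009]]
sleeve rim L/R [[-0.0006, -0.0224], [-0.0006, 0.0237]]
cup rim near/far/L/R (+-18) [[-0.02, 0.0011], [0.0163, 0.0023], [-0.0024, -0.0161], [-0.0024, 0.0184]]
lip fronts [[-0.0218, -0.0295], [-0.0218, 0.0306]]
```

Request:
step_arm --pt "20 15 0 0 -0.6 0" --pt "40 30 0 0 0 0" --pt "45 34 0 0 0 0" --pt "45 34 0 0 0 0" --pt "45 34 0 0 0 0" --pt "40 30 0 0 0 0" --pt "20 15 0 0 0 0" --pt "0 0 0 0 0 0" --pt "0 0 0 0 0 0"

```text
clock: 44.35
position: [0.414, 0.209, 0.1346]
ee_rot: [0.051, 0.999, -0.004, -0.008]
ft_force: [-0.5, -0.4, -0.6]
grip_width: 0.745
```

Run:
```python
from a import *
im,i=snap('wrist','w27')
go([.4184,.2340,.10],84)
K,R,t=i['camera_matrix'],i['R'],i['t']
m=mask(im,'green',100,40);print(blobs(m,300))
```

```text
pos [0.414  0.2089 0.1345] turn(tool deg) [-0.46 -0.88  0.09] shift in new axes mm [-1.7 25.4 34.5] in current axes [-2.3 25.7 34.3] t 44.4 F [ 0.3  0.9 -0.5] w 64.0 q7 [-0.55  0.08 -0.02  1.98 -0.    1.1   0.9 ]
[((np.float64(304.2), np.float64(196.2)), 1001, (282, 176, 60, 59)), ((np.float64(317.6), np.float64(225.1)), 848, (294, 205, 44, 35))]
```

View pics/w27.png

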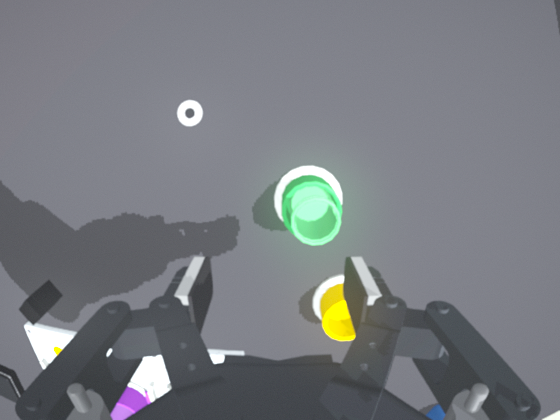

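Run:
```python
from a import *
im,K,R,t=load('w27')
print(onplane([(309,166),(275,200),(343.5,200)],.005,K,R,t,True).round(4))
m=mask(im,'green',60,40);print(rimfit(m,K,R,t,.064,True,(280,200,70,50),60))
```

```text
[[0.3881 0.2388 0.005 ]
 [0.4151 0.2069 0.005 ]
 [0.4211 0.267  0.005 ]]
(array([0.4174887 , 0.23616094, 0.01790076]), np.float64(0.00022736159282712865), 46)
```

Request:
step_arm --pt "-1 15 10 -0.4 -0.8 0" --pt "-1 10.5 25 0 0 0" --pt "0 0 25 0 0 0" --pt "0 0 15 0 0 0" --pt "0 0 0 0 0 0" --pt "0 0 0 0 0 0"

```text
clock: 45.15
position: [0.4211, 0.2356, 0.055]
ee_rot: [0.054, 0.999, 0.0, 0.0]
ft_force: [0.8, -0.8, 1.2]
grip_width: 0.746
```

Run:
```python
from a import *
go([.4182,.2350,.0165],84)
```

```text
pos [0.4211 0.2356 0.055 ] turn(tool deg) [ 0.04  0.05 -0.18] shift in new axes mm [ 2.8 -0.9 38.5] in current axes [ 2.9 -0.9 38.5] t 45.15 F [ 0.8 -0.8  1.2] w 63.7 q7 [-0.57  0.21 -0.04  2.02  0.01  0.91  0.85]
```

Request:
step_arm --pt "2.8 -0.9 12 0 0 0" --pt "0 0 14 0 0 0" --pt "0 0 9 0 0 0" --pt "0 0 3 0 0 0" --pt "0 0 0 0 0 0"

```text
clock: 45.78
position: [0.4188, 0.2353, 0.0154]
ee_rot: [0.054, 0.999, 0.001, 0.001]
ft_force: [0.4, 0.0, 1.3]
grip_width: 0.747
```

Run:
```python
from a import *
go([.4182,.2350,.0165],84)
im,i=snap('wrist','w28')
cv2.imwrite('pics/w28z.png',cv2.resize(im[130:330,180:380],None,fx=3.5,fy=2.9))
```

```text
pos [0.4188 0.2353 0.0154] turn(tool deg) [ 0.11  0.14 -0.21] shift in new axes mm [ 0.5 -0.4 -1.1] in current axes [ 0.5 -0.4 -1.1] t 45.77 F [0.4 0.  1.3] w 63.8 q7 [-0.57  0.27 -0.04  2.05  0.01  0.82  0.84]
```

View pics/w28z.png

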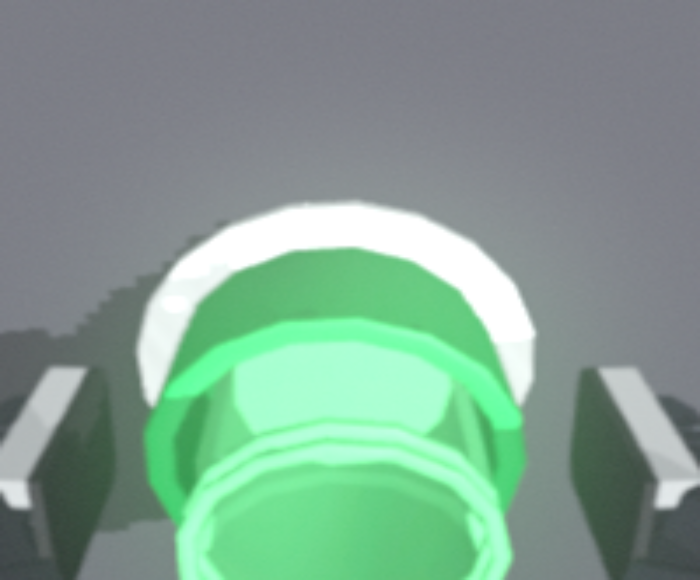

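Request:
step_arm --pt "0.5 -0.8 -1.2 0.1 0.1 -0.2" --pt "0 0 0 0 0 0" --pt "0 0 0 0 0 0" --pt "0 0 0 0 0 0" --pt "0 0 0 0 0 0" --jaw 35 --force 45

```text
clock: 46.45
position: [0.4186, 0.2347, 0.0174]
ee_rot: [0.052, 0.999, 0.0, 0.001]
ft_force: [-0.0, 0.7, -2.4]
grip_width: 0.537
```

Request:
step_arm --pt "0 0 -15 0 0 0" --pt "0 0 -35 0 0 0" --pt "0 0 -40 0 0 0" --pt "-20 -12 -5 0 0 0" --pt "-40 -22 0 0 0 0" --pt "-45 -26 0 0 0 0" --pt "-45 -26 0 0 0 0" --pt "-35 -21 0 0 0 0" --pt "-12 -7 0 0 0 0" --pt "0 0 0 0 0 0" --pt "0 0 0 0 0 0"

```text
clock: 47.82
position: [0.6072, 0.1, 0.126]
ee_rot: [0.05, 0.999, 0.002, 0.003]
ft_force: [-1.2, 0.6, -1.8]
grip_width: 0.541
```

Run:
```python
from a import *
im,i=snap('wrist','w29')
go([.6145,.0935,.0305],84)
```

```text
pos [0.6071 0.1002 0.126 ] turn(tool deg) [0.3  0.37 0.35] shift in new axes mm [-8.  -5.9 95.5] in current axes [-7.4 -6.4 95.6] t 47.88 F [ 0.4 -0.6 -1.7] w 45.9 q7 [-0.32  0.38  0.11  1.63 -0.05  1.13  1.27]
```

View pics/w29.png

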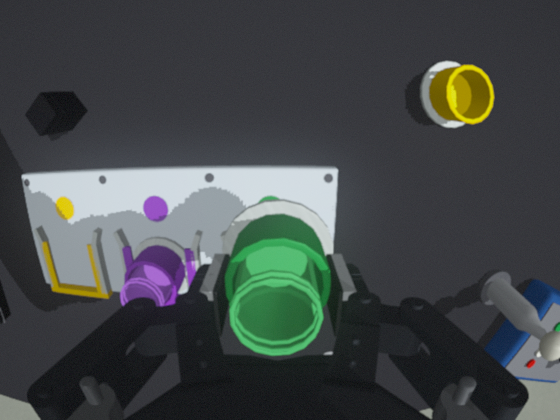

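Request:
step_arm --pt "-5 -4 10 0.3 0.4 0.3" --pt "-3 -2 25 0 0 0" --pt "0 0 25 0 0 0" --pt "0 0 12 0 0 0" --pt "0 0 0 0 0 0" --pt "0 0 0 0 0 0"

```text
clock: 48.62
position: [0.6136, 0.0962, 0.0516]
ee_rot: [0.05, 0.999, 0.0, -0.001]
ft_force: [0.9, 0.5, -1.7]
grip_width: 0.542
```

Run:
```python
from a import *
go([.6145,.0935,.0305],84)
```

```text
pos [0.6136 0.0962 0.0516] turn(tool deg) [ 0.02 -0.11  0.27] shift in new axes mm [-1.2 -2.6 21.1] in current axes [-1.2 -2.6 21.1] t 48.62 F [ 0.9  0.5 -1.7] w 46.3 q7 [-0.31  0.48  0.11  1.66 -0.06  1.01  1.28]
```

Request:
step_arm --pt "-1.2 -2.6 8 0 -0.1 0.3" --pt "0 0 8 0 0 0" --pt "0 0 4 0 0 0" --pt "0 0 0 0 0 0"

```text
clock: 49.12
position: [0.6155, 0.0934, 0.0317]
ee_rot: [0.053, 0.999, 0.001, 0.001]
ft_force: [0.0, 0.4, -1.2]
grip_width: 0.538
```

Run:
```python
from a import *
im,i=snap('wrist','w30')
go([.6145,.0935,.0305],84); bay([.614,.0935])
```

```text
pos [0.6156 0.0935 0.0319] turn(tool deg) [ 0.07  0.14 -0.06] shift in new axes mm [ 1.1 -0.1  1.4] in current axes [ 1.1 -0.1  1.4] t 49.17 F [ 0.7 -0.4 -1.3] w 46.3 q7 [-0.31  0.5   0.11  1.67 -0.06  0.97  1.29]
bay x -53.41 y 0.15 z 0.0319 F bay 0.7 [ 0.7 -0.4 -1.3]
```

View pics/w30.png

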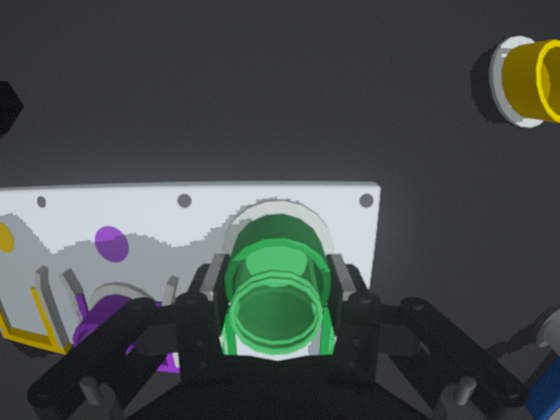

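Request:
step_arm --pt "0 0 1.4 0 0.1 0" --pt "-6 0 0.3 0 0 0" --pt "-8 0 0 0 0 0" --pt "-8 0 0 0 0 0" --pt "-6 0 0 0 0 0" --pt "0 0 0 0 0 0"

```text
clock: 49.92
position: [0.6464, 0.0903, 0.0307]
ee_rot: [0.053, 0.999, 0.001, 0.001]
ft_force: [0.3, -0.5, -1.7]
grip_width: 0.537
```

Run:
```python
from a import *
bay([.614,.0935]); go([.6687,.0878,.0300],84)
```

```text
bay x -22.44 y 0.18 z 0.0307 F bay 0.3 [ 0.3 -0.5 -1.7]
pos [0.6464 0.0903 0.0307] turn(tool deg) [ 0.09  0.11 -0.06] shift in new axes mm [-22.4  -0.1   0.7] in current axes [-22.4  -0.1   0.8] t 49.92 F [ 0.3 -0.5 -1.7] w 45.9 q7 [-0.29  0.56  0.11  1.59 -0.07  1.    1.31]
```

Request:
step_arm --pt "-7 0 0.7 0 0.1 0" --pt "-6 0 0 0 0 0" --pt "-5 0 0 0 0 0" --pt "-4 0 0 0 0 0" --pt "-1.5 0 0 0 0 0" --pt "0 0 0 0 0 0"

```text
clock: 50.68
position: [0.6698, 0.0879, 0.0297]
ee_rot: [0.053, 0.999, 0.001, -0.002]
ft_force: [-0.5, 0.9, -0.6]
grip_width: 0.537
```

Run:
```python
from a import *
bay([.614,.0935])
```

```text
bay x 1.08 y 0.26 z 0.0297 F bay -0.6 [-0.5  0.9 -0.6]
```

Request:
step_arm --pt "-1.2 0 0.3 0 0 0" --pt "-1 0 0 0 0 0" --pt "0 0 0 0 0 0"

```text
clock: 51.05
position: [0.6699, 0.0879, 0.0299]
ee_rot: [0.053, 0.999, 0.001, -0.004]
ft_force: [-0.7, 0.1, -2.0]
grip_width: 0.536
```

Run:
```python
from a import *
bay([.614,.0935])
```

```text
bay x 1.18 y 0.25 z 0.0299 F bay -0.7 [-0.7  0.1 -2. ]
```

Request:
step_arm --pt "0.6 0 0.8 0 -0.3 0" --pt "0 0 0 0 0 0"

```text
clock: 51.3
position: [0.6698, 0.0879, 0.0296]
ee_rot: [0.053, 0.999, 0.0, -0.001]
ft_force: [-1.6, 0.5, 0.7]
grip_width: 0.541
```

Request:
step_arm --pt "0 0 0 0 0 0" --pt "0 0 0 0 0 0" --pt "0 0 0 0 0 0" --pt "0 0 -10 0 0 0" --pt "0 0 -30 0 0 0" --pt "0 0 -40 0 0 0" --pt "0 0 -40 0 0 0" --pt "0 0 -20 0 0 0" --pt "0 0 0 0 0 0" --jaw 64

```text
clock: 52.42
position: [0.671, 0.0877, 0.1776]
ee_rot: [0.053, 0.999, 0.001, 0.002]
ft_force: [0.6, 0.5, -0.1]
grip_width: 0.75
```

Run:
```python
from a import *
im,i=snap('wrist','w31')
cv2.imwrite('pics/w31z.png',cv2.resize(im[120:260,100:340],None,fx=3.3,fy=3.3))
bay([.614,.0935])
```

```text
bay x 1.86 y 0.1 z 0.1765 F bay -0.5 [-0.5  0.3 -0.7]
```

View pics/w31.png

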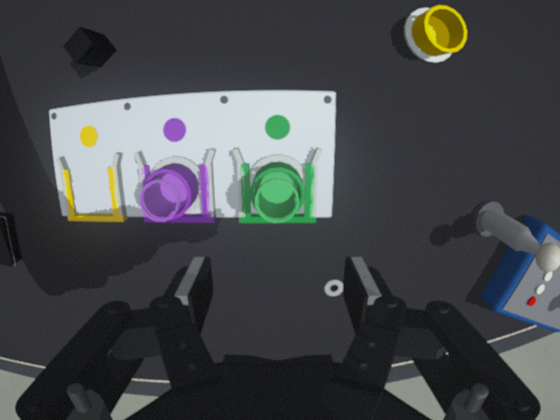

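View pics/w31z.png

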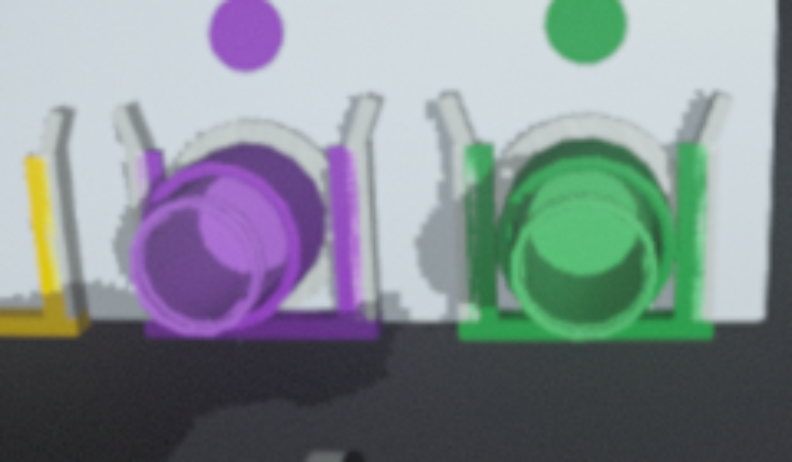

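Run:
```python
from a import *
im,K,R,t=load('w31');W=load('w26')
s=lambda a:np.array(a,float)/3.3+[100,120]
x=np.array([np.cos(np.radians(-6)),np.sin(np.radians(-6))]);y=np.array([-x[1],x[0]])
def f(n,pts,z,e):
    P=onplane(s(pts),z,K,R,t,True)[:,:2]-(np.array(e)+.055*x); print(n,np.c_[P@x,P@y].round(4).tolist())
g=[.614,.095];v=[.6034,-.0046]
f('g flange near',[(585,113)],.017,g); f('g sleeve near/L/R',[(585,157),(498,235),(673,235)],.05,g)
f('g cup near/far/L/R',[(585,192),(585,338),(511,262),(656,262)],.076,g)
f('v flange near',[(247,118)],.017,v);f('v cup N/F/L/R',[(200,195),(200,335),(132,262),(268,262)],.076,v)
# violet cup rim height from two views
a=np.array([330/6+225,395/5.5+140-0]); b=s([(200,264)])[0]
print('violet rim centre 2-view',twoview(ray((325/6+225,396/5.5+140),*W[1:],True),ray(b,K,R,t,True)))
```

```text
g flange near [[-0.0294, 0.0001]]
g sleeve near/L/R [[-0.0229, 0.0001], [-0.0023, -0.0226], [-0.0022, 0.023]]
g cup near/far/L/R [[-0.0195, 0.0001], [0.0167, 0.0], [-0.0026, -0.0175], [-0.0025, 0.0169]]
v flange near [[-0.0297, 0.001]]
v cup N/F/L/R [[-0.0198, 0.0066], [0.0164, 0.0026], [-0.003, -0.0139], [-0.0027, 0.0228]]
violet rim centre 2-view (array([ 0.65875561, -0.0092139 ,  0.06680086]), np.float64(0.00017073720595470554))
```

Request:
step_arm --pt "15 -30 -10 0 0 0" --pt "25 -50 -10 0 0 0" --pt "28 -55 0 0 0 0" --pt "28 -55 0 0 0 0" --pt "28 -55 0 0 0 0" --pt "28 -55 0 0 0 0" --pt "20 -40 0 0 0 0" --pt "10 -15 0 0 0 0" --pt "0 0 0 0 0 0" --pt "0 0 0 0 0 0"

```text
clock: 53.72
position: [0.4431, -0.2498, 0.1851]
ee_rot: [0.051, 0.999, 0.002, -0.006]
ft_force: [0.3, 0.5, 0.5]
grip_width: 0.753
```

Run:
```python
from a import *
a,_=snap('top','t32');b,_=snap('scene','s32'); c,_=snap('wrist','w32')
z1=cv2.resize(a[140:215,230:370],None,fx=4,fy=4,interpolation=cv2.INTER_CUBIC)
z2=cv2.resize(b[195:280,200:350],None,fx=4,fy=4,interpolation=cv2.INTER_CUBIC)
cv2.imwrite('pics/t32z.png',z1);cv2.imwrite('pics/s32z.png',z2);print(manip.get_obs()['position'])
```

```text
[ 0.44320761 -0.24996603  0.18531907]
```

View pics/t32z.png

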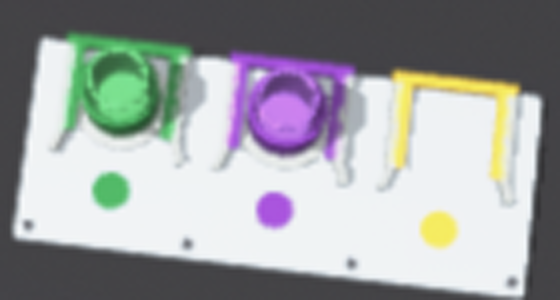

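View pics/s32z.png

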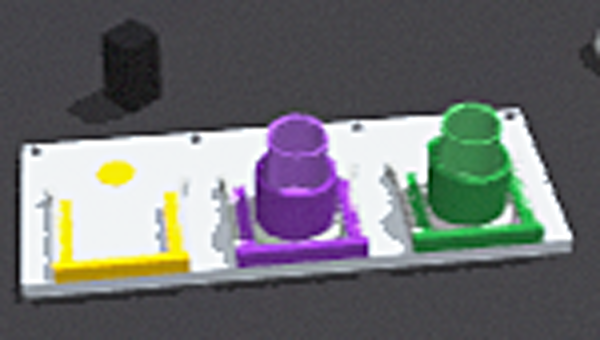

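View pics/w32.png

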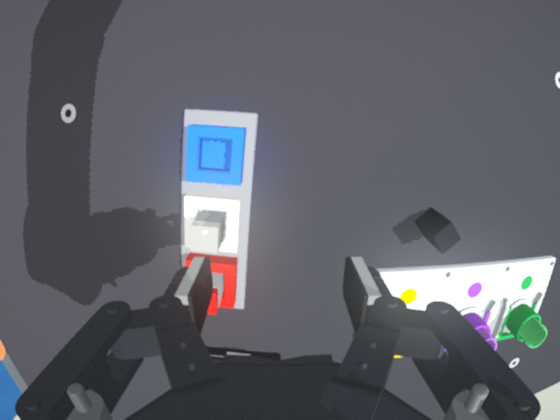

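Run:
```python
from a import *
W=load('w31');S=load('s32');W2=load('w26');T=load('t32')
s=lambda a:np.array(a,float)/3.3+[100,120]
q=lambda a:np.array(a,float)/4+[200,195]
for n,w,c in (('green',(584,265),(472,125)),('violet',(200,265),(298,135))):
    print(n,twoview(ray(s(w),*W[1:],True),ray(q(c),*S[1:])))
print('violet w26/scene',twoview(ray((325/6+225,396/5.5+140),*W2[1:],True),ray(q((298,135)),*S[1:])))
# blocks: wrist early view w8 & scene caps
b=S[0]
for c in ('red','white'): print(c,[k for k in blobs(mask(b,c),60) if 100<k[0][0]<170 and 180<k[0][1]<260])
tz=lambda a:np.array(a,float)/4+[230,140]
cv2.imwrite('pics/t32s.png',np.hstack([cv2.resize(T[0][200:300,400:460],None,fx=6,fy=6,interpolation=cv2.INTER_CUBIC),cv2.resize(b[185:260,105:165],None,fx=6,fy=8,interpolation=cv2.INTER_CUBIC)]))
```

```text
green (array([0.66846015, 0.08892777, 0.07046119]), np.float64(0.00014638338986084788))
violet (array([ 0.65735249, -0.00825162,  0.07133906]), np.float64(0.0009583114431561756))
violet w26/scene (array([ 0.65729949, -0.00913708,  0.07186496]), np.float64(3.6306623990213356e-05))
red [((np.float64(128.0), np.float64(234.9)), 551, (113, 219, 31, 29))]
white [((np.float64(132.6), np.float64(206.4)), 77, (127, 202, 13, 10)), ((np.float64(143.5), np.float64(221.4)), 195, (133, 210, 18, 33)), ((np.float64(127.7), np.float64(249.5)), 98, (110, 244, 34, 8))]
```

View pics/t32s.png

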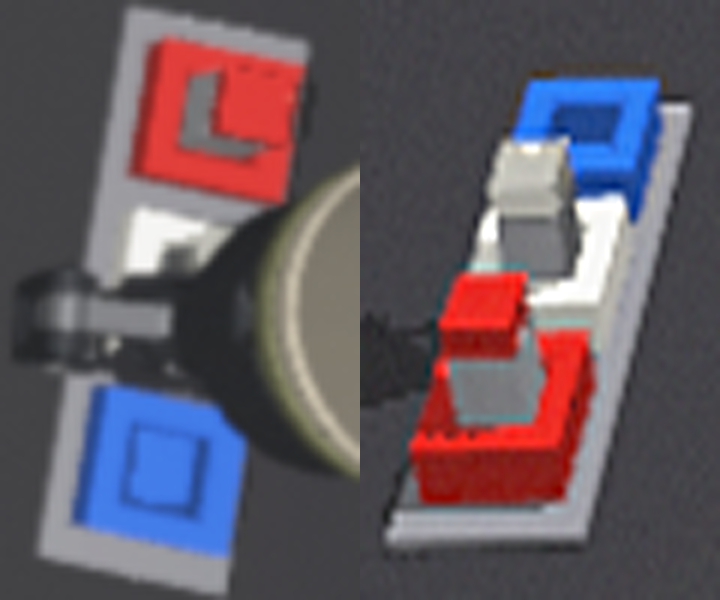

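Run:
```python
from a import *
S=load('s32');T=load('t8');im,K,R,t=load('w8')
cv2.imwrite('pics/w8z.png',cv2.resize(im[150:290,240:320],None,fx=7,fy=4.2,interpolation=cv2.INTER_CUBIC))
cv2.imwrite('pics/t8z.png',cv2.resize(T[0][200:300,405:460],None,fx=6,fy=6,interpolation=cv2.INTER_CUBIC))
```

```text
(no output)
```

View pics/w8z.png

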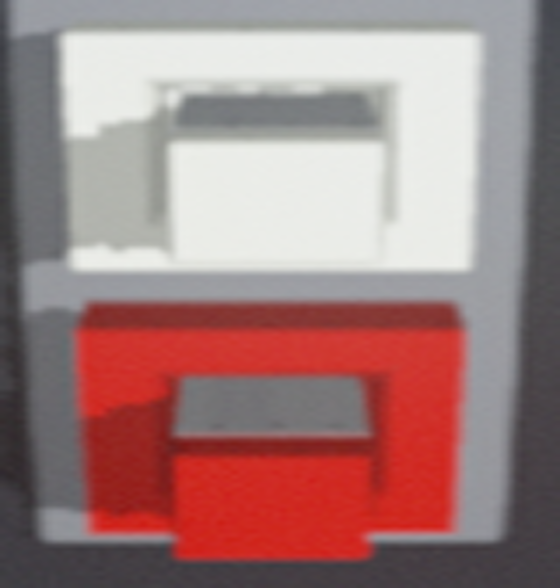

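View pics/t8z.png

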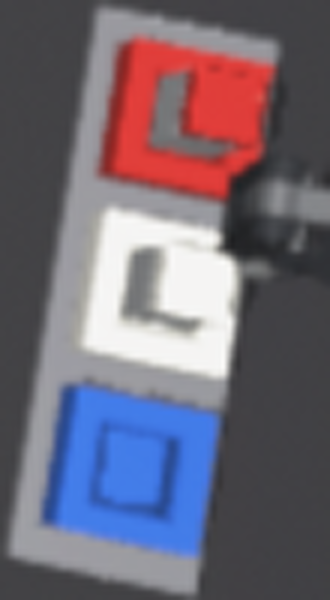

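Run:
```python
from a import *
S=load('s32');im,K,R,t=load('w8')
s=lambda a:np.array(a,float)/[7,4.2]+[240,150]
r=s([(173,455),(372,452),(372,560),(177,560)]);w=s([(168,138),(384,138),(380,262),(173,262)])
for z in (.060,.063): quadrep(f'red z{z}',r,K,R,t,z);quadrep(f'white z{z}',w,K,R,t,z)
q=lambda a:(np.array(a,float)-[360,0])/[6,8]+[105,185]
print('red',twoview(ray(r.mean(0),K,R,t,True),ray(q((488,298)),*S[1:])))
print('white',twoview(ray(w.mean(0),K,R,t,True),ray(q((533,160)),*S[1:])))
```

```text
red z0.06 [ 0.5419 -0.332 ] [np.float64(0.0257), np.float64(0.0273), np.float64(0.0262), np.float64(0.0266)] [np.float64(80.28), np.float64(79.88), np.float64(78.64), np.float64(78.91)]
white z0.06 [ 0.4733 -0.3181] [np.float64(0.0257), np.float64(0.026), np.float64(0.0253), np.float64(0.026)] [np.float64(78.72), np.float64(78.5), np.float64(78.69), np.float64(79.37)]
red z0.063 [ 0.5403 -0.3317] [np.float64(0.0254), np.float64(0.027), np.float64(0.0259), np.float64(0.0263)] [np.float64(80.28), np.float64(79.88), np.float64(78.64), np.float64(78.91)]
white z0.063 [ 0.4724 -0.318 ] [np.float64(0.0254), np.float64(0.0257), np.float64(0.025), np.float64(0.0257)] [np.float64(78.72), np.float64(78.5), np.float64(78.69), np.float64(79.37)]
red (array([ 0.54196201, -0.331467  ,  0.05917248]), np.float64(0.0005941898425361386))
white (array([ 0.47326553, -0.31745256,  0.05909445]), np.float64(0.0006740912161490148))
```

Run:
```python
from a import *
print(manip.hand_in()); print(manip.get_obs()['clock'])
```

```text
the job is handed in; nothing more can be done
None
the job is handed in; nothing more can be done
```

I finished the job and handed it in at about 54 s, with the arm clear of everything; no verdict was reported.

**What I did:** The red and white blocks went from the green and yellow bays into their own slots. The violet and green cups then went into their carriers outside the fixture. After that I slid each loaded carrier under the lips to its back stop. The yellow cup and blue block were absent, and I left the spare yellow carrier, the black look-alike, the sphere and the stylus case alone. I saw no carrier get knocked aside.

**Last checks:**
- **Blocks:** tops measured at 59 mm from two views, 60 mm expected, and both within about 1.5 mm of their slot centres.
- **Carriers:** the near edge of each flange measured -29.4 mm (green) and -29.7 mm (violet) along the bay, against -30 mm when home, and both carriers stopped against the back stop.
- **Cups:** along the bay they read about 2 mm short of centre. Across the bay, green read within 0.5 mm. Violet read about 1 mm from straight above but about 4.5 mm in a more oblique view.

**One disagreement:** two-view estimates of the cup rim heights came out at 67–72 mm instead of 76 mm. A cup cannot sit below the carrier floor, and both cups read about the same against the scene camera. I took this as rim-picking error rather than a bad seat, since the pictures show both cups upright and fully down.

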